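Feed a mortar cube through the gauge channel with a push stick

TASK

Take the wooden push stick and with its square end gently feed the mortar cube that lies in the open mouth of the gauge channel through under the clear cover, until the spring catch snaps in behind the cube and holds it against the sprung probe. Push only as hard as it needs, and do not touch the cube with the fingers. Then draw the stick out and lay it on the bench clear of the channel, leaving the other things where they are.

Things in the scene. Friction and masses are not known exactly. Their poses are not given: they have to be found in the camera images.
- jig: Gauge channel, fixed on the bench. Origin: at bench height on the centre line under the clear cover's front edge; x = feed direction, y = left, z = up. Base plate x = -55 to 196 mm, 86 mm wide, 6 mm thick: the channel floor. Open flared mouth from x = -54 mm (60 mm wide) to 0 (30.5 mm wide), walls to z = 28 mm; then a channel 31.5 mm wide under the cover to x = 122 mm.
- cover_edge (a point): Point on the channel floor (jig x = 0, z = 6 mm) under the front edge of the clear cover (underside 32 mm above the floor, top 36 mm, 52 mm wide). Frame as the jig's. The stick goes in along the centre line or up to 3 mm right of it, underside 2 to 5 mm above the floor; its working end finally stands 40 to 82 mm beyond this edge, where it meets the probe's resistance.
- catch_nominal (a point): Jig x = 58 mm, on the floor: where the free end of the sprung leaf catch (38 mm long, by the left wall, standing 6 mm into the channel) is drawn. Catch and probe sit on one end unit clamped up to 18 mm nearer or farther: the true place is not reported and must be felt. The cube meets it with up to 5 N, then drags with 1 to 3 N. It is latched when its rear face has passed the catch's end.
- probe_nominal (a point): Jig x = 84.5 mm, 21 mm up: centre of the sprung round probe face as drawn (shifts with the catch). Resistance 1 N plus 3 N per mm, 10 mm travel. The catch snaps in after about 2 mm of it, at a push of 6 to 9 N in all; the drag then ends: the push levels for a moment, then climbs again. 10 to 12 N is past the snap and safe; over 15 N overloads the probe. Eased off, it holds the cube on the catch.
- test_cube: Mortar test cube, 28 x 28 x 28 mm, about 45 g, grey, lying in the open mouth of the channel, within 3 mm of the centre line and square to it within 6 degrees (the flare straightens it). Origin: centre of its underside; sides along x and y.
- push_stick: Straight wooden slat 250 mm long, 12 mm wide, 24 mm high, 60 g, lying on the bench. Origin: centre of its underside; x runs along it to the square working end, 125 mm from the origin; the other end is rounded, with a hole. Grip it across the 12 mm width 28 to 38 mm behind the origin (towards the rounded end), so that the fingers stay clear of the mouth at full depth.
- spare_cube_a: Another mortar cube, 28 mm, loose on the bench right of the channel, to be left alone. Origin: centre of its underside.
- spare_cube_b: Another mortar cube, 28 mm, loose on the blue bench sheet (1.5 mm thick), to be left alone. Origin: centre of its underside.
- timer: White lab timer, 62 x 62 x 19 mm, loose on the bench right of the channel, to be left alone. Origin: centre of its underside.
- beaker: Small clear beaker, 46 mm wide, 58 mm high, loose on the bench, to be left alone. Origin: centre of its underside.

How it is judged:
By the outcome, as a careful person would: the job done as asked, in the order asked, and still so for the second after the job is handed in, with the robot touching nothing.
It also fails if it takes over 58 s, if anything falls off the work surface, if the arm or the gripper's body presses on something with over 40 N, if the wrist force passes 120 N, or if a joint passes its speed limit or range.

ROBOT

A 6-joint arm with a two-finger parallel gripper is mounted at the origin on a cart in front of the work surface, level with it; the furniture and walls round the work are solid. World frame = base frame: x ahead of the robot, y to its left, z up, the work surface at z = 0. Lengths are in m, angles in degrees, forces in N, time in s.
With the tool pointing down it reaches from about 0.35 to 0.875 m from the base axis. Payload 4.2 kg.
Tool frame: the origin (TCP) lies on the centre line of the jaws, within the pads' length; the fingertips stand 22 mm ahead of it and the grasp point (between the pads) lies 3 mm ahead of it (r.tcp_to_tips is the distance from the TCP to the fingertips, in m); z points along the fingers, y is the line along which they close (so a half turn about z gives the same grasp; the last joint's range is limited). The gripper opens to 87 mm and grips with 3 to 60 N. Pads are 19 mm wide; open, the fingers measure 117 mm over their backs; the gripper's body (75 mm by 190 mm) begins 51 mm behind the grasp point.
Start: joints at [-60.814, 22.042, 0.453, 0, -68.411, -14.817], TCP at [0.155, -0.605, 0.245] pointing down, gripper open.
Joint ranges: [-179.83, 179.83], [-69.29, 118.12], [-61.27, 80.66], [-181.25, 117.63], [-171.15, -9.14], [-177.46, 177.46]. Speed limits (degrees/s): [159.86, 159.86, 180, 180, 180, 180].

INTERFACE

Orientations are given as a 3x3 rotation matrix whose columns are the frame's x, y, z axes.
In Python, from station import r gives the robot as it stands.
- The arm moves only by the tool apply_moves, never from a script. Its argument "plan" is a list of rows, each an object with "grip": the opening, from 0 (shut) to 1 (fully open); "offset": the shift along the tool's x, y, z in cm, a list of three; "spin": the turn about the tool's z in rad. A call has 1 to 5 rows; each row is the pose to reach, as a shift and turn from the pose commanded when the call began, along the tool's axes at that moment; what a row does not reach only later rows make up. A row lasts 1/10 s, in which the tool goes at most 50 mm and 8.59 degrees, less where a joint would pass 70% of its speed; a pose out of reach is approached as far as the arm can. A call with a gripper value outside its range is refused whole. The fingers move at their own pace and stop on an object; the grip force is fixed at half the most. Time passes only in rows, so rows that repeat a pose let the fingers close. It gives the time, the measured TCP pose, the force, the opening and the grip force at its end, in the units of the state.
- r.sense(): the state, without advancing time (a new reading comes with each control period).
- r.capture(name): name is "scene" or "side" or "wrist"; returns a dict with "img" (400x640x3 uint8, blue, green, red), "depth" (400x640 float32, m along the optical axis (not along the pixel's ray), 0 where there is no reading), "mtx" (3x3 intrinsics, pixels), "R" (3x3) and "t" (3): a world point X has camera coordinates R X + t. Camera axes: x right, y down, z forward; pixel columns grow to the right and rows downward; lengths in m; the calibration is good to about 2 mm. A picture is of the moment at which its call begins.
- r.finish_job(): hands the job in; it is judged then, once.
The state is a dict: "time_s": time; "joints": joint angles; "joint_velocities": joint speeds; "effort": joint torques, N m; "tcp_pos": TCP position; "ee_rot": TCP orientation; "wrist_force": force on the tool from outside, world axes, zero at the start; "moment": the same for the moment, N m; "gripper_width": opening from 0.0 (shut) to 1.0 (fully open); "gripper_force": force on a finger pad.
Only numpy, scipy, OpenCV 4.12 (cv2) and the standard library are available. Lean on these libraries where they do the work, as an engineer would, in place of code of your own. Each camera call takes 0.05 s, during which the arm holds its last target. There are 200 camera calls.

## Working session

There is one attempt and no reset: what is moved stays moved. The work goes in short steps, Python scripts to look and compute and a tool call to move; the robot and the scene stay as the last step left them, time stands still between calls to the robot, and variables do not carry over. Pictures are saved under pics/ and viewed, at most 10 in all, crops included, and the job is handed in when it is done.

Besides the shell and the picture viewer there is one more tool, called after "Request:" in YAML: its name, and indented under it one key for each argument. apply_moves: Moves the arm, as the interface text tells. Its arguments: {"type":"object","properties":{"plan":{"type":"array"}},"required":["plan"]}

```bash
mkdir -p pics
cat > h.py <<'E'
import numpy as np,cv2
from station import r
def cap(n,f):
    c=r.capture(n); cv2.imwrite('pics/'+f+'.png',c['img']); np.savez('pics/'+f+'.npz',**c); return c
def load(f): return np.load('pics/'+f+'.npz')
def px(c,u,v,z=None):
    K,R,t=c['mtx'],c['R'],c['t']; d=np.linalg.inv(K)@[u,v,1.]
    o=-R.T@t; w=R.T@d
    s=(z-o[2])/w[2] if z is not None else float(c['depth'][int(v),int(u)])
    return o+s*w
E
python3 - <<'E'
from h import *
np.set_printoptions(precision=4,suppress=True)
s=r.sense();print(s['tcp_pos'],s['ee_rot'],s['wrist_force'],s['time_s'])
for n in('scene','side'):
    c=cap(n,n+'0');print(n,-c['R'].T@c['t'],c['R'])
E
```

```text
[ 0.155  -0.6049  0.2435] [[-0.9688 -0.248  -0.0006]
 [-0.248   0.9688  0.0021]
 [ 0.0001  0.0022 -1.    ]] [-0.3453  0.6122 -0.553 ] 0.0
scene [-0.1675  0.9531  0.6485] [[-0.7425 -0.6697  0.0155]
 [-0.3255  0.3405 -0.8821]
 [ 0.5855 -0.6599 -0.4709]]
side [ 0.3708 -0.7122  0.4732] [[ 0.9594 -0.2819 -0.0064]
 [-0.13   -0.4222 -0.8972]
 [ 0.2502  0.8616 -0.4417]]
```

View pics/scene0.png

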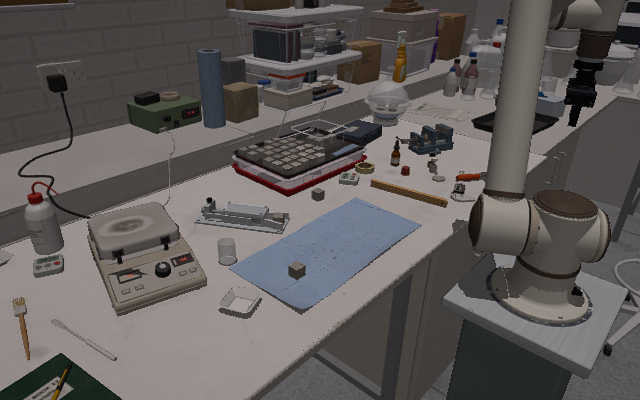

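View pics/side0.png

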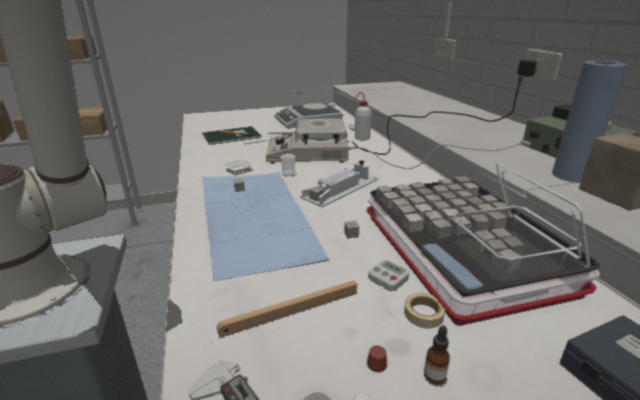

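Run:
```python
from h import *
a=cv2.imread('pics/scene0.png');b=cv2.imread('pics/side0.png')
A=cv2.resize(a[190:240,185:305],None,fx=6.5,fy=6,interpolation=3)[:,:780]
B=cv2.resize(b[155:210,285:405],None,fx=6.5,fy=5.4,interpolation=3)
cv2.imwrite('pics/crop1.png',np.vstack([A,B]))
c=load('side0');np.set_printoptions(precision=4,suppress=True)
for p in [(223,324),(355,286),(221,330),(357,290)]: print(p,px(c,*p),px(c,*p,z=.024))
```

```text
(223, 324) [ 0.3531 -0.2315  0.0223] [ 0.3532 -0.2333  0.024 ]
(355, 286) [ 0.5894 -0.2011  0.0181] [ 0.5866 -0.2077  0.024 ]
(221, 330) [ 0.3489 -0.2348  0.014 ] [ 0.3493 -0.2452  0.024 ]
(357, 290) [ 0.5981 -0.1909 -0.0014] [ 0.586  -0.2188  0.024 ]
```

View pics/crop1.png

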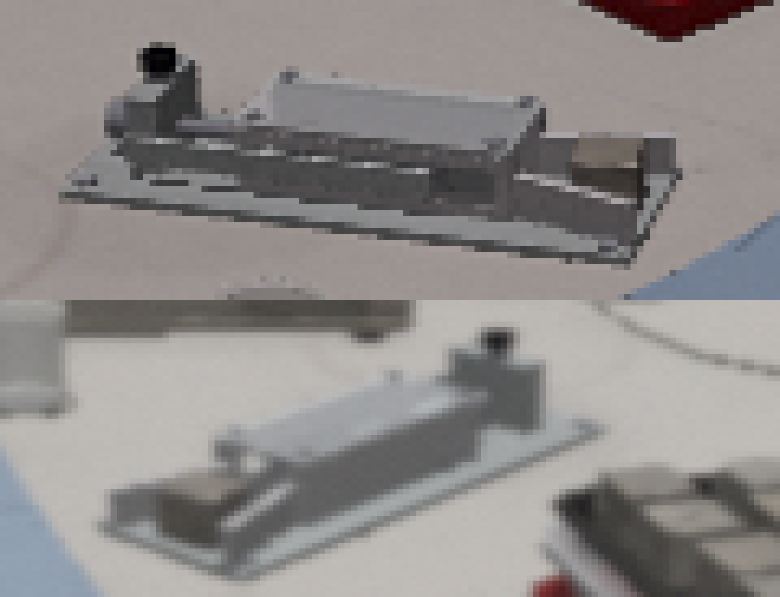

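Run:
```python
from h import *
np.set_printoptions(precision=4,suppress=True)
c=load('scene0')
for p in [(194.2,222.5),(282.2,233.7),(289.6,219.2)]: print(p,px(c,*p,z=.004))
c=load('side0')
for p in [(300.4,196.7),(321.2,206.5),(377.8,179.1)]: print(p,px(c,*p,z=.004))
w=r.capture('wrist'); R=r.sense()['ee_rot'];T=r.sense()['tcp_pos']
print(R.T@(-w['R'].T@w['t']-T), w['R']@R, w['mtx'])
```

```text
(194.2, 222.5) [0.8026 0.349  0.004 ]
(282.2, 233.7) [0.5856 0.2239 0.004 ]
(289.6, 219.2) [0.6257 0.1553 0.004 ]
(300.4, 196.7) [0.5903 0.2101 0.004 ]
(321.2, 206.5) [0.6283 0.138  0.004 ]
(377.8, 179.1) [0.8437 0.2575 0.004 ]
[ 0.0749  0.0006 -0.1408] [[-0.      1.     -0.0009]
 [-0.9626 -0.0003 -0.271 ]
 [-0.271   0.0009  0.9626]] [[356.0026   0.     321.0559]
 [  0.     356.0026 191.0056]
 [  0.       0.       1.    ]]
```

Request:
apply_moves:
  plan:
    - {"grip": 1, "offset": [-3.8, 3, 0], "spin": 0}
    - {"grip": 1, "offset": [-7.6, 6, 0], "spin": 0}
    - {"grip": 1, "offset": [-11.4, 9, 0], "spin": 0}
    - {"grip": 1, "offset": [-15.2, 12, 0], "spin": 0}
    - {"grip": 1, "offset": [-19, 15, 0], "spin": 0}

```text
time_s: 0.65
tcp_pos: [0.3026, -0.4112, 0.2444]
ee_rot: [[-0.969, -0.248, -0.0], [-0.248, 0.969, 0.0], [0.0, 0.0, -1.0]]
wrist_force: [0.2, -0.0, 0.7]
gripper_width: 0.997
gripper_force: 0.0
```

Request:
apply_moves:
  plan:
    - {"grip": 1, "offset": [-3.8, 3, 0], "spin": 0.03}
    - {"grip": 1, "offset": [-7.6, 6, 0], "spin": 0.06}
    - {"grip": 1, "offset": [-11.4, 9, 0], "spin": 0.09}
    - {"grip": 1, "offset": [-15.2, 12, 0], "spin": 0.12}
    - {"grip": 1, "offset": [-19, 15, 0], "spin": 0.12}

```text
time_s: 1.15
tcp_pos: [0.4495, -0.2186, 0.2446]
ee_rot: [[-0.991, -0.13, 0.0], [-0.13, 0.991, 0.0], [-0.0, 0.0, -1.0]]
wrist_force: [1.4, -1.1, -0.5]
gripper_width: 0.997
gripper_force: 0.0
```

Request:
apply_moves:
  plan:
    - {"grip": 0.5, "offset": [0, 0, 0], "spin": 0}
    - {"grip": 0.5, "offset": [0, 0, 0], "spin": 0}
    - {"grip": 0.5, "offset": [0, 0, 0], "spin": 0}

```text
time_s: 1.45
tcp_pos: [0.4482, -0.2209, 0.2443]
ee_rot: [[-0.992, -0.13, -0.001], [-0.13, 0.992, 0.0], [0.001, 0.0, -1.0]]
wrist_force: [-0.2, 0.3, -0.1]
gripper_width: 0.81
gripper_force: 0.0
```

Run:
```python
from h import *
np.set_printoptions(precision=4,suppress=True)
c=cap('wrist','w1');s=r.sense();print(s['tcp_pos'],s['ee_rot'],s['time_s'],s['wrist_force'])
```

```text
[ 0.448  -0.2212  0.2444] [[-0.9917 -0.1289 -0.0006]
 [-0.1289  0.9917  0.0001]
 [ 0.0006  0.0002 -1.    ]] 1.5 [ 0.1527 -0.5862 -0.2919]
```

View pics/w1.png

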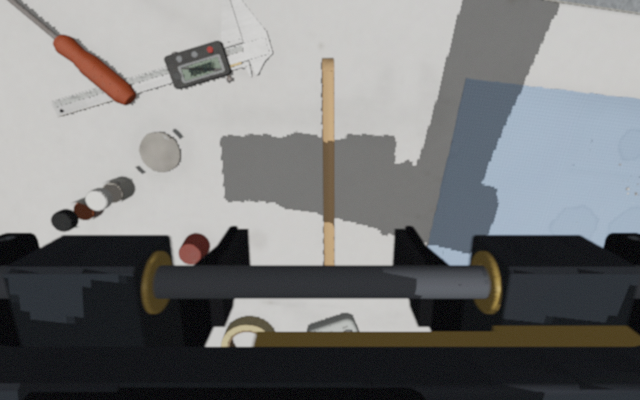

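Run:
```python
from h import *
np.set_printoptions(precision=4,suppress=True)
c=load('w1');im=c['img'].astype(int)
P=[]
for v in range(58,262,12):
    row=im[v,300:360]; m=np.where((row[:,2]-row[:,0])>0.25*row[:,2])[0]+300
    if len(m)<5: print(v,len(m));continue
    d=c['depth'][v,m]; zz=np.array([px(c,u,v)[2] for u in m]); t=m[zz>.019]
    a,b=px(c,m.min()-.5,v,.024),px(c,m.max()+.5,v,.024)
    print(v,m.min(),m.max(),len(t),zz.max(),(a+b)/2,np.hypot(*(b-a)[:2])); P.append((a+b)/2)
P=np.array(P);k=np.polyfit(P[2:,0],P[2:,1],1);print(np.degrees(np.arctan(k[0])),np.polyval(k,[.35,.43]))
s=load('side0')
for p in [(352,284),(356,285),(356,286.5),(354,288)]:print(px(s,*p,z=.024))
```

```text
58 0
70 322 333 12 0.025939412631386716 [ 0.3537 -0.2262  0.024 ] 0.01154887571757953
82 322 333 11 0.026360657292864798 [ 0.3646 -0.2247  0.024 ] 0.01164948612381042
94 322 333 11 0.02701435002014635 [ 0.3758 -0.2232  0.024 ] 0.011751864919665334
106 323 333 11 0.026582234296736007 [ 0.387  -0.2212  0.024 ] 0.010868078458371755
118 323 333 11 0.02611641238307516 [ 0.3986 -0.2196  0.024 ] 0.010965299065872096
130 323 333 11 0.025670365955097918 [ 0.4103 -0.218   0.024 ] 0.01106427475898611
142 323 333 11 0.02561296420166137 [ 0.4223 -0.2164  0.024 ] 0.011165053496633702
154 323 333 11 0.025721728922216414 [ 0.4345 -0.2147  0.024 ] 0.011267685001152378
166 324 333 10 0.026076911753194043 [ 0.4468 -0.2125  0.024 ] 0.010338406714895923
178 324 333 10 0.026298636595612268 [ 0.4594 -0.2108  0.024 ] 0.010435219598576661
190 324 333 10 0.025835579557517196 [ 0.4723 -0.209   0.024 ] 0.010533862818553228
202 324 333 10 0.02686150310405777 [ 0.4854 -0.2072  0.024 ] 0.010634388776716021
214 324 333 10 0.026113052198197095 [ 0.4988 -0.2054  0.024 ] 0.010736851894569669
226 324 333 10 0.02631916473979118 [ 0.5124 -0.2036  0.024 ] 0.010841308711477314
238 324 333 10 0.02596195278810648 [ 0.5263 -0.2017  0.024 ] 0.010947817988696163
250 324 333 10 0.02541908651647462 [ 0.5405 -0.1997  0.024 ] 0.011056440819606387
8.073240076152667 [-0.2265 -0.2152]
[ 0.5834 -0.2009  0.024 ]
[ 0.5893 -0.2056  0.024 ]
[ 0.5878 -0.2095  0.024 ]
[ 0.5829 -0.2122  0.024 ]
```

Request:
apply_moves:
  plan:
    - {"grip": 0.5, "offset": [1.2, 0.8, 4.5], "spin": -0.012}
    - {"grip": 0.5, "offset": [1.2, 0.8, 9], "spin": -0.012}
    - {"grip": 0.5, "offset": [1.2, 0.8, 13], "spin": -0.012}
    - {"grip": 0.5, "offset": [1.2, 0.8, 16], "spin": -0.012}
    - {"grip": 0.5, "offset": [1.2, 0.8, 17], "spin": -0.012}

```text
time_s: 2.0
tcp_pos: [0.433, -0.2149, 0.0718]
ee_rot: [[-0.99, -0.139, -0.006], [-0.139, 0.99, 0.001], [0.006, 0.002, -1.0]]
wrist_force: [-0.9, -0.6, 0.9]
gripper_width: 0.508
gripper_force: 0.0
```

Request:
apply_moves:
  plan:
    - {"grip": 0.5, "offset": [0, 0, 2], "spin": 0}
    - {"grip": 0.5, "offset": [0, 0, 3.5], "spin": 0}
    - {"grip": 0.5, "offset": [0, 0, 4.5], "spin": 0}
    - {"grip": 0.5, "offset": [0, 0, 4.8], "spin": 0}
    - {"grip": 0.5, "offset": [0, 0, 4.8], "spin": 0}

```text
time_s: 2.5
tcp_pos: [0.4361, -0.2145, 0.0269]
ee_rot: [[-0.99, -0.142, 0.001], [-0.142, 0.99, -0.0], [-0.001, -0.0, -1.0]]
wrist_force: [0.3, -0.2, -1.0]
gripper_width: 0.501
gripper_force: 0.0
```

Run:
```python
from h import *
np.set_printoptions(precision=4,suppress=True)
c=cap('wrist','w2');s=r.sense();print(s['tcp_pos'],s['ee_rot'],s['wrist_force'],s['gripper_width'])
im=c['img'].astype(int);P=[]
for v in range(20,230,20):
    row=im[v,250:400]; m=np.where((row[:,2]-row[:,0])>0.25*row[:,2])[0]+250
    if len(m)<5: continue
    a,b=px(c,m.min()-.5,v,.024),px(c,m.max()+.5,v,.024)
    q=s['ee_rot'].T@((a+b)/2-s['tcp_pos']);print(v,m.min(),m.max(),q)
```

```text
[ 0.4364 -0.2145  0.0272] [[-0.9899 -0.1421  0.0013]
 [-0.1421  0.9899 -0.0003]
 [-0.0013 -0.0005 -1.    ]] [ 0.03   -0.1143  0.2323] 0.5032590251228134
40 307 333 [0.0935 0.0002 0.0031]
60 306 335 [0.0865 0.0004 0.0031]
80 306 334 [0.0792 0.0002 0.0031]
100 306 334 [0.0717 0.0002 0.0031]
120 307 334 [0.064  0.0004 0.0032]
140 307 334 [0.0561 0.0004 0.0032]
160 307 333 [0.0479 0.0001 0.0032]
180 306 334 [0.0395 0.0001 0.0032]
200 307 333 [0.0307 0.0001 0.0032]
220 307 333 [0.0217 0.0001 0.0032]
```

Run:
```python
from h import *
c=load('w2');im=c['img'].astype(int);s=r.sense()
for v in range(20,42,2):
    row=im[v,250:400]; m=np.where((row[:,2]-row[:,0])>0.25*row[:,2])[0]+250
    print(v,len(m),(s['ee_rot'].T@(px(c,320,v,.024)-s['tcp_pos']))[0],(s['ee_rot'].T@(px(c,320,v,.012)-s['tcp_pos']))[0], [round(px(c,u,v)[2],3) for u in (315,320,325)])
```

```text
20 0 0.1003877452099631 0.10249816236981941 [np.float64(0.0), np.float64(-0.0), np.float64(0.001)]
22 0 0.09971015715222827 0.10176404952201129 [np.float64(0.001), np.float64(0.001), np.float64(0.002)]
24 0 0.09903067236073311 0.10102788171380893 [np.float64(0.002), np.float64(0.0), np.float64(0.0)]
26 0 0.09834928286018661 0.10028965030461773 [np.float64(0.001), np.float64(-0.001), np.float64(0.002)]
28 0 0.09766598063052298 0.0995493466053334 [np.float64(0.0), np.float64(0.001), np.float64(0.001)]
30 0 0.09698075760658667 0.09880696187800043 [np.float64(-0.001), np.float64(-0.0), np.float64(0.0)]
32 0 0.09629360567781538 0.09806248733546866 [np.float64(0.001), np.float64(-0.0), np.float64(0.001)]
34 0 0.09560451668791993 0.09731591414104658 [np.float64(0.0), np.float64(0.0), np.float64(0.002)]
36 0 0.09491348243456152 0.09656723340815154 [np.float64(0.0), np.float64(0.0), np.float64(0.0)]
38 0 0.09422049466902636 0.09581643619995715 [np.float64(0.001), np.float64(0.001), np.float64(0.0)]
40 27 0.09352554509589739 0.09506351352903786 [np.float64(0.016), np.float64(0.017), np.float64(0.017)]
```

Request:
apply_moves:
  plan:
    - {"grip": 0.5, "offset": [0.25, 0, 0.25], "spin": 0}
    - {"grip": 0.5, "offset": [0.25, 0, 0.25], "spin": 0}
    - {"grip": 0.05, "offset": [0.25, 0, 0.25], "spin": 0}
    - {"grip": 0.05, "offset": [0.25, 0, 0.25], "spin": 0}
    - {"grip": 0.05, "offset": [0.25, 0, 0.25], "spin": 0}

```text
time_s: 3.05
tcp_pos: [0.4335, -0.2145, 0.0242]
ee_rot: [[-0.99, -0.142, 0.0], [-0.142, 0.99, -0.0], [-0.0, -0.0, -1.0]]
wrist_force: [0.4, 0.1, -0.4]
gripper_width: 0.316
gripper_force: 0.0
```

Request:
apply_moves:
  plan:
    - {"grip": 0.05, "offset": [0, 0, 0], "spin": 0}
    - {"grip": 0.05, "offset": [0, 0, 0], "spin": 0}
    - {"grip": 0.05, "offset": [0, 0, 0], "spin": 0}
    - {"grip": 0.05, "offset": [0, 0, 0], "spin": 0}
    - {"grip": 0.05, "offset": [0, 0, 0], "spin": 0}

```text
time_s: 3.55
tcp_pos: [0.4334, -0.2145, 0.0241]
ee_rot: [[-0.99, -0.142, 0.0], [-0.142, 0.99, -0.0], [-0.0, -0.0, -1.0]]
wrist_force: [-0.7, -0.3, 0.3]
gripper_width: 0.137
gripper_force: 30.0
```

Run:
```python
from h import *
np.set_printoptions(precision=4,suppress=True)
s=r.sense();print(s['tcp_pos'],s['ee_rot'],s['wrist_force'],s['gripper_width'],s['gripper_force'],s['time_s'])
```

```text
[ 0.4334 -0.2145  0.0241] [[-0.9898 -0.1423  0.0001]
 [-0.1423  0.9898 -0.    ]
 [-0.0001 -0.     -1.    ]] [-0.7108 -0.2921  0.2759] 0.13718610634640332 30.000244863331318 3.55
```

Request:
apply_moves:
  plan:
    - {"grip": 0.05, "offset": [0, 0, -2], "spin": 0}
    - {"grip": 0.05, "offset": [0, 0, -6], "spin": 0}
    - {"grip": 0.05, "offset": [0, 0, -11], "spin": 0}
    - {"grip": 0.05, "offset": [0, 0, -16], "spin": 0}
    - {"grip": 0.05, "offset": [0, 0, -20], "spin": 0}

```text
time_s: 4.05
tcp_pos: [0.4334, -0.2146, 0.227]
ee_rot: [[-0.99, -0.142, 0.003], [-0.142, 0.99, -0.001], [-0.002, -0.001, -1.0]]
wrist_force: [0.3, -0.5, -1.7]
gripper_width: 0.133
gripper_force: 30.0
```

Request:
apply_moves:
  plan:
    - {"grip": 0.05, "offset": [-1, 1.5, -2], "spin": 0}
    - {"grip": 0.05, "offset": [-3, 4.5, -2], "spin": 0}
    - {"grip": 0.05, "offset": [-5.5, 8, -2], "spin": 0}
    - {"grip": 0.05, "offset": [-8, 12, -2], "spin": 0}
    - {"grip": 0.05, "offset": [-11, 16, -2], "spin": 0}

```text
time_s: 4.55
tcp_pos: [0.5191, -0.039, 0.2441]
ee_rot: [[-0.99, -0.142, -0.0], [-0.142, 0.99, 0.0], [0.0, 0.0, -1.0]]
wrist_force: [1.5, -0.6, -0.8]
gripper_width: 0.14
gripper_force: 30.0
```

Request:
apply_moves:
  plan:
    - {"grip": 0.05, "offset": [-2.7, 4, 0], "spin": -0.08}
    - {"grip": 0.05, "offset": [-5.5, 8, 0], "spin": -0.16}
    - {"grip": 0.05, "offset": [-8.2, 12, 0], "spin": -0.24}
    - {"grip": 0.05, "offset": [-11, 16, 0], "spin": -0.32}
    - {"grip": 0.05, "offset": [-13.5, 20, 0], "spin": -0.38}

```text
time_s: 5.05
tcp_pos: [0.625, 0.1786, 0.2434]
ee_rot: [[-0.865, -0.502, -0.001], [-0.502, 0.865, -0.0], [0.001, 0.0, -1.0]]
wrist_force: [0.8, 0.2, -1.1]
gripper_width: 0.133
gripper_force: 30.0
```

Run:
```python
from h import *
np.set_printoptions(precision=4,suppress=True)
s=r.sense();print(s['tcp_pos'],s['ee_rot'],s['wrist_force'],s['gripper_width'],s['gripper_force'],s['time_s'])
print(s['ee_rot'].T@(np.array([.682,.283,.246])-s['tcp_pos']))
```

```text
[0.625  0.1786 0.2434] [[-0.865  -0.5018 -0.001 ]
 [-0.5018  0.865  -0.0003]
 [ 0.0011  0.0002 -1.    ]] [ 0.786   0.1912 -1.0667] 0.13321807724658524 29.999597598798573 5.05
[-0.1017  0.0617 -0.0027]
```

Request:
apply_moves:
  plan:
    - {"grip": 0.05, "offset": [-4, 2.4, 0], "spin": 0}
    - {"grip": 0.05, "offset": [-7.5, 4.5, 0], "spin": 0}
    - {"grip": 0.05, "offset": [-10, 6.2, 0], "spin": 0}
    - {"grip": 0.05, "offset": [-10, 6.2, 0], "spin": 0}
    - {"grip": 0.05, "offset": [-10, 6.2, 0], "spin": 0}

```text
time_s: 5.55
tcp_pos: [0.6799, 0.2807, 0.2424]
ee_rot: [[-0.866, -0.5, -0.002], [-0.5, 0.866, -0.001], [0.003, 0.0, -1.0]]
wrist_force: [-0.4, -0.5, -0.5]
gripper_width: 0.136
gripper_force: 30.0
```

Run:
```python
from h import *
np.set_printoptions(precision=4,suppress=True)
c=cap('wrist','w3');s=r.sense();print(s['tcp_pos'],s['ee_rot'],s['wrist_force'],s['time_s'])
```

```text
[0.6798 0.2799 0.2432] [[-0.8665 -0.4992 -0.0017]
 [-0.4992  0.8665 -0.001 ]
 [ 0.002  -0.     -1.    ]] [ 0.2131  0.4017 -1.3096] 5.6
```

View pics/w3.png

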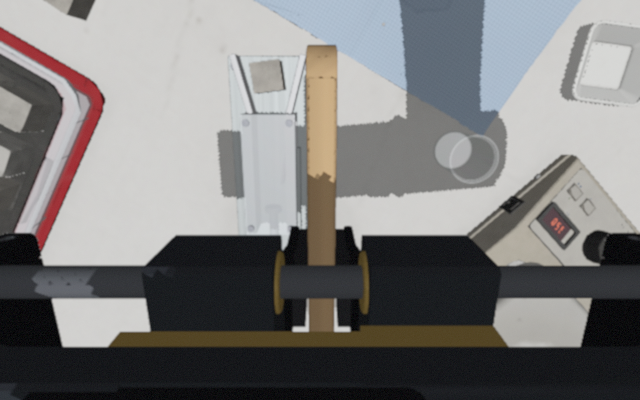

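Run:
```python
from h import *
c=load('w3')
cv2.imwrite('pics/crop2.png',cv2.resize(c['img'][45:145,220:345],None,fx=6,fy=6,interpolation=2))
```

```text
(no output)
```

View pics/crop2.png

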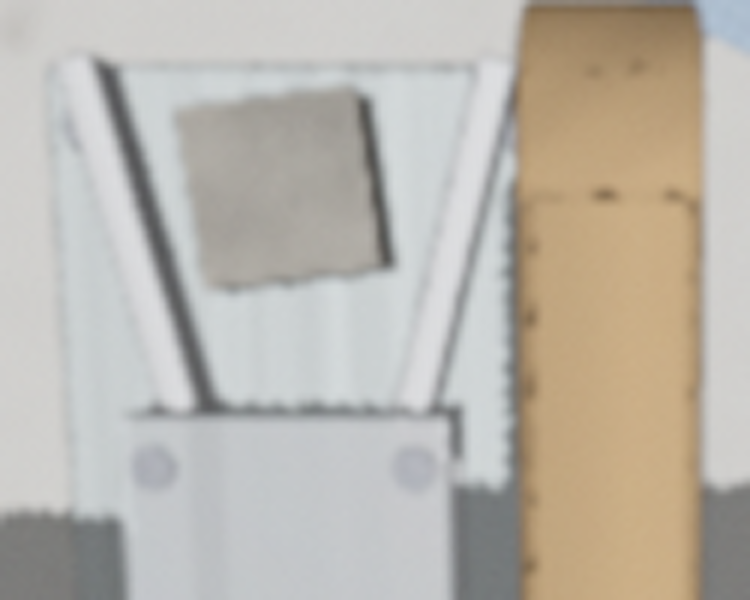

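Run:
```python
from h import *
np.set_printoptions(precision=4,suppress=True)
c=load('w3')
g=lambda x,y,z:px(c,220+x/6-.4,45+y/6-.4,z)[:2]
L,R_=g(195,408,.028),g(400,408,.028);print('walls@0',L,R_,np.hypot(*(L-R_)),(L+R_)/2)
A,B=g(99,62,.028),g(478,62,.028);print('front',A,B,np.hypot(*(A-B)),(A+B)/2)
C,D=g(123,415,.042),g(453,415,.042);print('cover',C,D,np.hypot(*(C-D)),(C+D)/2)
E1,E2=g(50,66,.006),g(75,515,.006);print('base left',E1,E2)
d=(L+R_)/2-(A+B)/2;print('yaw axis',np.degrees(np.arctan2(d[1],d[0])),np.hypot(*d))
n=D-C;print('yaw cover',np.degrees(np.arctan2(n[0],-n[1])), 'base',np.degrees(np.arctan2(*(E2-E1)[::-1])))
q=[g(*p,.034) for p in [(178,112),(360,88),(390,268),(215,290)]];print('cube',np.array(q),np.mean(q,0))
# cover edges lower rows from gradient & depth z
for v in (125,150,175,200,220):
    zz=[px(c,u,v)[2] for u in range(228,306)]
    print(v,np.round(np.array(zz)[::3]*1000).astype(int))
s=r.sense()
```

```text
walls@0 [0.6657 0.1959] [0.649  0.2248] 0.03337072466227528 [0.6573 0.2103]
front [0.626  0.1588] [0.5964 0.2101] 0.059178143617659676 [0.6112 0.1845]
cover [0.6703 0.1885] [0.6444 0.2332] 0.051647791546854144 [0.6573 0.2109]
base left [0.6313 0.1468] [0.6956 0.183 ]
yaw axis 29.276546415663503 0.05285072965311293
yaw cover -150.00709760388105 base 29.37063921280549
cube [[0.6262 0.1741]
 [0.6091 0.1968]
 [0.6302 0.2134]
 [0.647  0.1911]] [0.6281 0.1938]
125 [ 1  0  7  7  7 45 45 43 43 43 44 43 43 42 42 43 43 43 43 42 46 45 44 13
  8  7]
150 [ 1  1  7  7  6 42 43 43 43 43 44 43 43 42 44 44 43 42 44 43 42 42 44 30
 30  6]
175 [ 0  1  1  8  8  7 42 43 42 42 43 42 44 44 43 43 43 43 44 44 43 42 43 30
 30  8]
200 [ 1  1  1  6  8  7 44 42 44 44 43 42 43 42 42 43 44 44 43 42 43 42 44 13
 30  8]
220 [ 0  0  1  1  6  5 43 43 44 43 43 43 42 43 43 42 43 44 45 42 42 43 43 35
 31  8]
```

Run:
```python
from h import *
c=load('w3');o=np.array([.6573,.2106])
Ls,Rs,Bs=[],[],[]
g=cv2.cvtColor(c['img'],cv2.COLOR_BGR2GRAY).astype(float)
for v in range(118,222,2):
    zz=np.array([px(c,u,v)[2] for u in range(228,306)])
    k=np.where(zz>.036)[0]+228
    Ls.append(px(c,k.min()-.5,v,.042)[:2]);Rs.append(px(c,k.max()+.5,v,.042)[:2])
    b=np.where(zz>.0035)[0]+228;Bs.append(px(c,b.min()-.5,v,.006)[:2])
for n,P in(('L',Ls),('R',Rs),('base',Bs)):
    vx,vy,x,y=cv2.fitLine(np.float32(P),cv2.DIST_HUBER,0,1e-4,1e-4).ravel()
    if vx<0:vx,vy=-vx,-vy
    a=np.arctan2(vy,vx);print(n,np.degrees(a),'offset left of o',(-np.sin(a)*(x-o[0])+np.cos(a)*(y-o[1]))*1000)
    for deg in (29.5,30.5): 
        a=np.radians(deg);print(np.mean([(-np.sin(a)*(p[0]-o[0])+np.cos(a)*(p[1]-o[1]))*1000 for p in P]))
```

```text
L 29.662554 offset left of o -25.972759012656955
-26.23457035906944
-27.173371597543003
R 29.643713 offset left of o 26.22522963501434
26.536482166407726
25.597457266033757
base 29.75073 offset left of o -42.753703351330756
-42.64615479690011
-43.72013273888245
```

Run:
```python
from h import *
np.set_printoptions(precision=4,suppress=True)
a=load('scene0');b=load('side0')
o=np.array([.6573,.2106]);f=np.array([.8691,.4947]);l=np.array([-.4947,.8691])
for n,p in(('b scene',px(a,297,268,.03)),('b side',px(b,239,184,.03)),('a side',px(b,351,225,.028)),('timer',px(b,389,272,.019)),('beaker',px(a,227,241,.05))):
    q=p[:2]-o;print(n,p[:2],'jig',q@f,q@l)
s=r.sense();t=np.array([.4559,.0946,.10]);print(s['tcp_pos'],s['ee_rot'].T@(t-s['tcp_pos']))
```

```text
b scene [0.4256 0.3343] jig -0.14020487340313784 0.2221798759797683
b side [0.4335 0.2871] jig -0.15665816604809146 0.17719907312737174
a side [ 0.6537 -0.0114] jig -0.11298443352339822 -0.19117696801734227
timer [ 0.6659 -0.1826] jig -0.1870803557199091 -0.3460003515686998
beaker [0.6038 0.3901] jig 0.042285070038197 0.18243663150094222
[0.6798 0.2799 0.2432] [ 0.2863 -0.0488  0.1438]
```

Request:
apply_moves:
  plan:
    - {"grip": 0.05, "offset": [2, -0.5, 0], "spin": 0.005}
    - {"grip": 0.05, "offset": [5, -1, 0], "spin": 0.005}
    - {"grip": 0.05, "offset": [9, -2, 0], "spin": 0.005}
    - {"grip": 0.05, "offset": [13.5, -3, 0], "spin": 0.005}
    - {"grip": 0.05, "offset": [18, -4, 0], "spin": 0.005}

```text
time_s: 6.1
tcp_pos: [0.5423, 0.1533, 0.2444]
ee_rot: [[-0.87, -0.494, 0.0], [-0.494, 0.87, 0.0], [-0.0, -0.0, -1.0]]
wrist_force: [0.6, 0.1, -0.5]
gripper_width: 0.137
gripper_force: 30.0
```

Request:
apply_moves:
  plan:
    - {"grip": 0.05, "offset": [4, -0.5, 2], "spin": 0}
    - {"grip": 0.05, "offset": [7.5, -0.8, 5], "spin": 0}
    - {"grip": 0.05, "offset": [10, -0.9, 9], "spin": 0}
    - {"grip": 0.05, "offset": [10.6, -0.9, 12], "spin": 0}
    - {"grip": 0.05, "offset": [10.6, -0.9, 14], "spin": 0}

```text
time_s: 6.6
tcp_pos: [0.4538, 0.0929, 0.1033]
ee_rot: [[-0.87, -0.493, -0.002], [-0.493, 0.87, -0.001], [0.002, 0.0, -1.0]]
wrist_force: [1.7, 0.4, -0.3]
gripper_width: 0.134
gripper_force: 30.0
```

Request:
apply_moves:
  plan:
    - {"grip": 0.05, "offset": [0, 0, 0], "spin": 0}
    - {"grip": 0.05, "offset": [0, 0, 0], "spin": 0}
    - {"grip": 0.05, "offset": [0, 0, 0], "spin": 0}

```text
time_s: 6.9
tcp_pos: [0.4577, 0.0958, 0.1056]
ee_rot: [[-0.869, -0.495, 0.003], [-0.495, 0.869, 0.001], [-0.003, -0.0, -1.0]]
wrist_force: [1.1, -0.5, -0.5]
gripper_width: 0.137
gripper_force: 30.0
```

```bash
cat >> h.py <<'E'
o=np.array([.6573,.2106]);f=np.array([.8691,.4947]);l=np.array([-.4947,.8691])
def st():
    s=r.sense();R=s['ee_rot'];q=s['tcp_pos'][:2]-o;w=s['wrist_force']
    print('t',round(s['time_s'],2),'tcp jig mm',np.round([q@f*1e3,q@l*1e3,s['tcp_pos'][2]*1e3],1),'tip x',round(q@f*1e3+157.5,1),
     'yaw',round(np.degrees(np.arctan2(-R[1,0],-R[0,0])),2),'tilt',np.round(R[2,:2],4),'F f,l,z',np.round([w[:2]@f,w[:2]@l,w[2]],2),'grip',s['gripper_width'])
    return s
E
python3 -c "from h import *;st()"
```

```text
t 6.9 tcp jig mm [-230.3   -1.   105.6] tip x -72.8 yaw 29.66 tilt [-0.0034 -0.0002] F f,l,z [ 0.7  -0.99 -0.5 ] grip 0.1370681369412145
```

Request:
apply_moves:
  plan:
    - {"grip": 0.05, "offset": [0, 0, 2.5], "spin": 0}
    - {"grip": 0.05, "offset": [0, 0, 5], "spin": 0}
    - {"grip": 0.05, "offset": [0, 0, 6.6], "spin": 0}
    - {"grip": 0.05, "offset": [0, 0, 7.2], "spin": 0}
    - {"grip": 0.05, "offset": [0, 0, 7.2], "spin": 0}

```text
time_s: 7.4
tcp_pos: [0.4571, 0.0957, 0.0323]
ee_rot: [[-0.869, -0.495, 0.0], [-0.495, 0.869, -0.0], [-0.0, -0.0, -1.0]]
wrist_force: [0.2, 0.2, -0.4]
gripper_width: 0.137
gripper_force: 30.0
```

Request:
apply_moves:
  plan:
    - {"grip": 0.05, "offset": [0, 0, 0], "spin": 0}
    - {"grip": 0.05, "offset": [0, 0, 0], "spin": 0}
    - {"grip": 0.05, "offset": [0, 0, 0], "spin": 0}

```text
time_s: 7.7
tcp_pos: [0.4572, 0.0958, 0.0329]
ee_rot: [[-0.869, -0.495, 0.002], [-0.495, 0.869, 0.001], [-0.002, 0.0, -1.0]]
wrist_force: [-0.0, 0.3, -0.9]
gripper_width: 0.132
gripper_force: 30.0
```

Run:
```python
from h import *
st()
w=[]
for i in range(4):
    c=cap('side','s%d'%i); w.append(st()['wrist_force'])
b=cv2.imread('pics/s0.png')
cv2.imwrite('pics/crop3.png',cv2.resize(b[160:230,250:350],None,fx=8,fy=8,interpolation=2))
```

```text
t 7.7 tcp jig mm [-230.7   -0.8   32.9] tip x -73.2 yaw 29.67 tilt [-0.002  0.   ] F f,l,z [ 0.12  0.22 -0.95] grip 0.1323566479187731
t 7.75 tcp jig mm [-230.8   -0.8   32.7] tip x -73.3 yaw 29.67 tilt [-0.0016  0.    ] F f,l,z [ 0.02 -0.91 -0.62] grip 0.13474576503386634
t 7.8 tcp jig mm [-230.9   -0.7   32.6] tip x -73.4 yaw 29.67 tilt [-0.0013  0.    ] F f,l,z [ 0.5  -1.01 -0.69] grip 0.13336967128955643
t 7.85 tcp jig mm [-231.    -0.8   32.5] tip x -73.5 yaw 29.67 tilt [-0.0009  0.    ] F f,l,z [-0.19 -0.18 -2.  ] grip 0.13631807324781808
t 7.9 tcp jig mm [-231.1   -0.8   32.4] tip x -73.6 yaw 29.67 tilt [-0.0006  0.    ] F f,l,z [ 0.12 -0.07 -0.41] grip 0.13102222967576507
```

View pics/crop3.png

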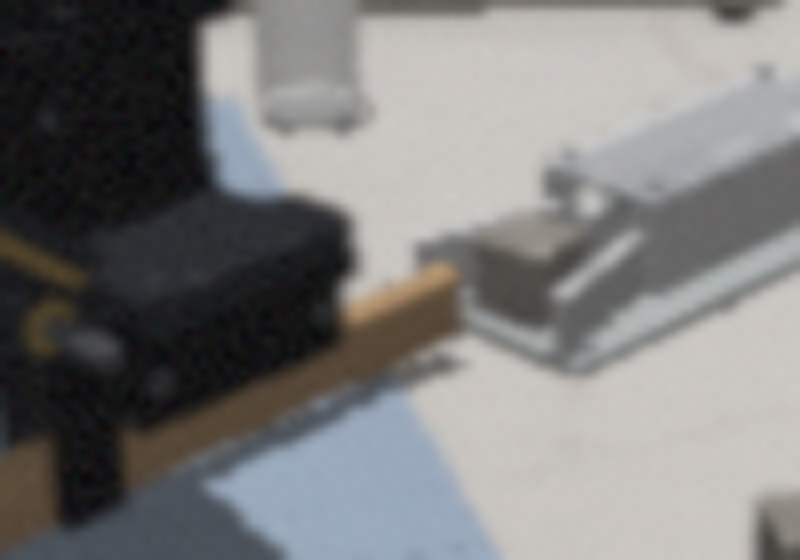

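Run:
```python
from h import *
c=load('s0')
t=np.array(list(o+(-.0733)*f-.0008*l)+[0])
for dz in (.0085,.0325):
  for dl in(-.006,.006):
    p=t+[*(dl*l),dz];q=c['R']@p+c['t'];q=c['mtx']@q/q[2];print(dz,dl,((q[:2]+.5)-[250,160])*8)
for u,v in ((304,196),(300,199),(296,202)):print(px(c,u,v))
```

```text
0.0085 -0.006 [456.73807435 336.03338943]
0.0085 0.006 [431.58289137 324.8500992 ]
0.0325 -0.006 [455.38188504 271.10920153]
0.0325 0.006 [429.974627   260.28800268]
[0.58847012 0.16140613 0.02937844]
[0.5762546  0.15614563 0.02493399]
[0.56391674 0.14978975 0.0211443 ]
```

Request:
apply_moves:
  plan:
    - {"grip": 0.05, "offset": [-0.4, -0.05, -0.12], "spin": 0}
    - {"grip": 0.05, "offset": [-0.8, -0.05, -0.12], "spin": 0}
    - {"grip": 0.05, "offset": [-1.2, -0.05, -0.12], "spin": 0}
    - {"grip": 0.05, "offset": [-1.6, -0.05, -0.12], "spin": 0}
    - {"grip": 0.05, "offset": [-1.9, -0.05, -0.12], "spin": 0}

```text
time_s: 8.4
tcp_pos: [0.4739, 0.1048, 0.0332]
ee_rot: [[-0.869, -0.495, 0.0], [-0.495, 0.869, 0.0], [-0.0, -0.0, -1.0]]
wrist_force: [0.3, -0.3, -1.5]
gripper_width: 0.136
gripper_force: 30.0
```

Request:
apply_moves:
  plan:
    - {"grip": 0.05, "offset": [-0.2, 0, 0], "spin": 0}
    - {"grip": 0.05, "offset": [-0.5, 0, 0], "spin": 0}
    - {"grip": 0.05, "offset": [-0.8, 0, 0], "spin": 0}
    - {"grip": 0.05, "offset": [-1.1, 0, 0], "spin": 0}
    - {"grip": 0.05, "offset": [-1.4, 0, 0], "spin": 0}

```text
time_s: 8.9
tcp_pos: [0.4858, 0.1115, 0.0332]
ee_rot: [[-0.869, -0.495, -0.0], [-0.495, 0.869, -0.0], [0.0, 0.0, -1.0]]
wrist_force: [0.5, 0.3, -1.4]
gripper_width: 0.136
gripper_force: 30.0
```

```bash
python3 -c "from h import *;st()"
```

```text
t 8.9 tcp jig mm [-198.1   -1.3   33.2] tip x -40.6 yaw 29.66 tilt [0.0001 0.    ] F f,l,z [ 0.56 -0.02 -1.44] grip 0.13601124384463834
```

Request:
apply_moves:
  plan:
    - {"grip": 0.05, "offset": [-0.3, 0, 0], "spin": 0}
    - {"grip": 0.05, "offset": [-0.6, 0, 0], "spin": 0}
    - {"grip": 0.05, "offset": [-0.9, 0, 0], "spin": 0}
    - {"grip": 0.05, "offset": [-1.2, 0, 0], "spin": 0}
    - {"grip": 0.05, "offset": [-1.4, 0, 0], "spin": 0}

```text
time_s: 9.4
tcp_pos: [0.4981, 0.1186, 0.0332]
ee_rot: [[-0.869, -0.495, 0.0], [-0.495, 0.869, 0.0], [-0.0, -0.0, -1.0]]
wrist_force: [-0.3, 0.4, -0.3]
gripper_width: 0.136
gripper_force: 30.0
```

Run:
```python
from h import *
st();cap('side','s5');st()
b=cv2.imread('pics/s5.png')
cv2.imwrite('pics/crop4.png',cv2.resize(b[160:230,270:370],None,fx=8,fy=8,interpolation=2))
```

```text
t 9.4 tcp jig mm [-183.9   -1.2   33.2] tip x -26.4 yaw 29.67 tilt [-0.0002 -0.    ] F f,l,z [-0.04  0.48 -0.25] grip 0.13592603606712358
t 9.45 tcp jig mm [-183.5   -1.3   33.3] tip x -26.0 yaw 29.68 tilt [-0.0007 -0.0001] F f,l,z [ 0.21  0.61 -0.94] grip 0.1342809575841509
```

View pics/crop4.png

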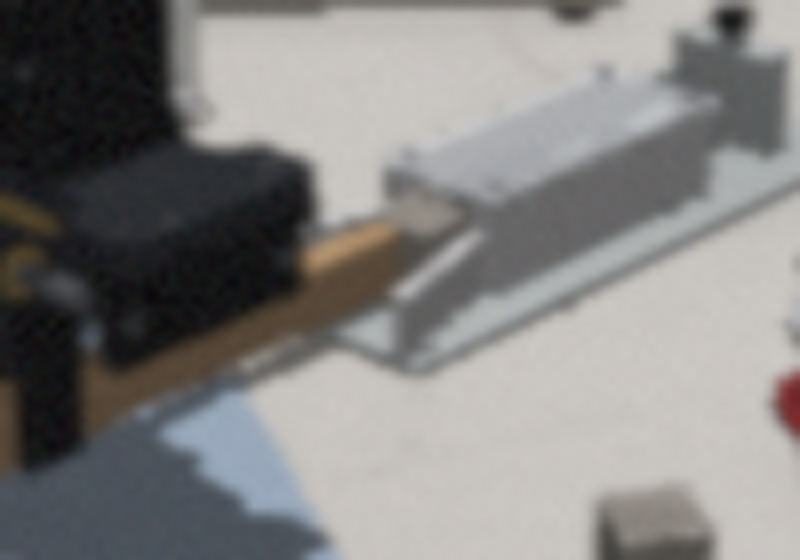

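The cube (around 430,215) is entering under the cover with the stick square behind it. I continue in small steps.

Request:
apply_moves:
  plan:
    - {"grip": 0.05, "offset": [-0.2, 0, 0], "spin": 0}
    - {"grip": 0.05, "offset": [-0.4, 0, 0], "spin": 0}
    - {"grip": 0.05, "offset": [-0.6, 0, 0], "spin": 0}
    - {"grip": 0.05, "offset": [-0.8, 0, 0], "spin": 0}
    - {"grip": 0.05, "offset": [-1, 0, 0], "spin": 0}

```text
time_s: 9.95
tcp_pos: [0.5066, 0.1234, 0.0333]
ee_rot: [[-0.869, -0.495, 0.0], [-0.495, 0.869, 0.0], [-0.0, 0.0, -1.0]]
wrist_force: [-0.9, -0.8, -1.0]
gripper_width: 0.136
gripper_force: 30.0
```

Request:
apply_moves:
  plan:
    - {"grip": 0.05, "offset": [-0.2, 0, 0], "spin": 0}
    - {"grip": 0.05, "offset": [-0.4, 0, 0], "spin": 0}
    - {"grip": 0.05, "offset": [-0.6, 0, 0], "spin": 0}
    - {"grip": 0.05, "offset": [-0.8, 0, 0], "spin": 0}
    - {"grip": 0.05, "offset": [-1, 0, 0], "spin": 0}

```text
time_s: 10.45
tcp_pos: [0.5153, 0.1284, 0.0332]
ee_rot: [[-0.869, -0.495, -0.0], [-0.495, 0.869, -0.0], [0.0, 0.0, -1.0]]
wrist_force: [-0.2, 0.1, -0.1]
gripper_width: 0.135
gripper_force: 30.0
```

```bash
python3 -c "from h import *;st()"
```

```text
t 10.45 tcp jig mm [-164.1   -1.2   33.2] tip x -6.6 yaw 29.67 tilt [0. 0.] F f,l,z [-0.14  0.21 -0.12] grip 0.13455586558905416
```

Request:
apply_moves:
  plan:
    - {"grip": 0.05, "offset": [-0.2, 0, 0], "spin": 0}
    - {"grip": 0.05, "offset": [-0.4, 0, 0], "spin": 0}
    - {"grip": 0.05, "offset": [-0.6, 0, 0], "spin": 0}
    - {"grip": 0.05, "offset": [-0.8, 0, 0], "spin": 0}

```text
time_s: 10.85
tcp_pos: [0.5223, 0.1323, 0.0333]
ee_rot: [[-0.869, -0.495, 0.0], [-0.495, 0.869, 0.0], [-0.0, 0.0, -1.0]]
wrist_force: [-0.3, 0.0, -0.5]
gripper_width: 0.136
gripper_force: 30.0
```

Request:
apply_moves:
  plan:
    - {"grip": 0.05, "offset": [-0.2, 0, 0], "spin": 0}
    - {"grip": 0.05, "offset": [-0.4, 0, 0], "spin": 0}
    - {"grip": 0.05, "offset": [-0.6, 0, 0], "spin": 0}
    - {"grip": 0.05, "offset": [-0.8, 0, 0], "spin": 0}

```text
time_s: 11.25
tcp_pos: [0.5292, 0.1363, 0.0333]
ee_rot: [[-0.869, -0.495, -0.0], [-0.495, 0.869, -0.0], [0.0, 0.0, -1.0]]
wrist_force: [-0.4, -0.5, -0.9]
gripper_width: 0.138
gripper_force: 30.0
```

Request:
apply_moves:
  plan:
    - {"grip": 0.05, "offset": [-0.2, 0, 0], "spin": 0}
    - {"grip": 0.05, "offset": [-0.4, 0, 0], "spin": 0}
    - {"grip": 0.05, "offset": [-0.6, 0, 0], "spin": 0}

```text
time_s: 11.55
tcp_pos: [0.5344, 0.1392, 0.0332]
ee_rot: [[-0.869, -0.495, -0.0], [-0.495, 0.869, -0.0], [0.0, -0.0, -1.0]]
wrist_force: [-0.3, -0.3, -1.7]
gripper_width: 0.134
gripper_force: 30.0
```

```bash
python3 -c "from h import *;st()"
```

```text
t 11.55 tcp jig mm [-142.1   -1.2   33.2] tip x 15.4 yaw 29.67 tilt [ 0.0001 -0.    ] F f,l,z [-0.38 -0.13 -1.72] grip 0.1342826084517322
```

Request:
apply_moves:
  plan:
    - {"grip": 0.05, "offset": [-0.2, 0, 0], "spin": 0}
    - {"grip": 0.05, "offset": [-0.4, 0, 0], "spin": 0}

```text
time_s: 11.75
tcp_pos: [0.5373, 0.1409, 0.0331]
ee_rot: [[-0.869, -0.495, -0.001], [-0.495, 0.869, -0.001], [0.002, 0.0, -1.0]]
wrist_force: [-3.3, -1.0, -0.1]
gripper_width: 0.134
gripper_force: 30.0
```

Request:
apply_moves:
  plan:
    - {"grip": 0.05, "offset": [-0.2, 0, 0], "spin": 0}
    - {"grip": 0.05, "offset": [-0.4, 0, 0], "spin": 0}

```text
time_s: 11.95
tcp_pos: [0.5402, 0.1424, 0.0329]
ee_rot: [[-0.869, -0.495, -0.003], [-0.495, 0.869, -0.001], [0.003, 0.0, -1.0]]
wrist_force: [-3.5, -1.7, 0.7]
gripper_width: 0.132
gripper_force: 30.0
```

Request:
apply_moves:
  plan:
    - {"grip": 0.05, "offset": [-0.2, 0, 0], "spin": 0}
    - {"grip": 0.05, "offset": [-0.4, 0, 0], "spin": 0}

```text
time_s: 12.15
tcp_pos: [0.5445, 0.145, 0.0331]
ee_rot: [[-0.869, -0.495, -0.001], [-0.495, 0.869, -0.0], [0.001, 0.0, -1.0]]
wrist_force: [-2.6, -0.9, 0.2]
gripper_width: 0.134
gripper_force: 30.0
```

Request:
apply_moves:
  plan:
    - {"grip": 0.05, "offset": [-0.2, 0, 0], "spin": 0}
    - {"grip": 0.05, "offset": [-0.4, 0, 0], "spin": 0}

```text
time_s: 12.35
tcp_pos: [0.5484, 0.1472, 0.0332]
ee_rot: [[-0.869, -0.495, 0.0], [-0.495, 0.869, 0.0], [-0.0, -0.0, -1.0]]
wrist_force: [-3.0, -2.2, -0.6]
gripper_width: 0.135
gripper_force: 30.0
```

```bash
python3 -c "from h import *;st()"
```

```text
t 12.35 tcp jig mm [-126.    -1.2   33.2] tip x 31.5 yaw 29.66 tilt [-0.0001 -0.    ] F f,l,z [-3.65 -0.45 -0.59] grip 0.1345388506669121
```

Request:
apply_moves:
  plan:
    - {"grip": 0.05, "offset": [-0.1, 0, 0], "spin": 0}
    - {"grip": 0.05, "offset": [-0.2, 0, 0], "spin": 0}

```text
time_s: 12.55
tcp_pos: [0.5501, 0.1482, 0.0332]
ee_rot: [[-0.869, -0.495, 0.0], [-0.495, 0.869, 0.0], [-0.0, 0.0, -1.0]]
wrist_force: [-2.9, -1.3, -1.1]
gripper_width: 0.135
gripper_force: 30.0
```

Request:
apply_moves:
  plan:
    - {"grip": 0.05, "offset": [-0.1, 0, 0], "spin": 0}
    - {"grip": 0.05, "offset": [-0.2, 0, 0], "spin": 0}

```text
time_s: 12.75
tcp_pos: [0.5518, 0.1491, 0.0332]
ee_rot: [[-0.869, -0.495, 0.0], [-0.495, 0.869, 0.0], [-0.0, 0.0, -1.0]]
wrist_force: [-2.4, -1.2, -0.5]
gripper_width: 0.131
gripper_force: 30.0
```

Request:
apply_moves:
  plan:
    - {"grip": 0.05, "offset": [-0.1, 0, 0], "spin": 0}
    - {"grip": 0.05, "offset": [-0.2, 0, 0], "spin": 0}

```text
time_s: 12.95
tcp_pos: [0.5535, 0.1502, 0.0333]
ee_rot: [[-0.869, -0.495, 0.0], [-0.495, 0.869, 0.0], [-0.0, 0.0, -1.0]]
wrist_force: [-2.6, -0.8, -0.4]
gripper_width: 0.14
gripper_force: 30.0
```

Request:
apply_moves:
  plan:
    - {"grip": 0.05, "offset": [-0.1, 0, 0], "spin": 0}
    - {"grip": 0.05, "offset": [-0.2, 0, 0], "spin": 0}

```text
time_s: 13.15
tcp_pos: [0.5553, 0.1511, 0.0333]
ee_rot: [[-0.869, -0.495, 0.0], [-0.495, 0.869, 0.0], [-0.0, -0.0, -1.0]]
wrist_force: [-2.0, -0.7, -1.1]
gripper_width: 0.138
gripper_force: 30.0
```

```bash
python3 -c "from h import *;st()"
```

```text
t 13.15 tcp jig mm [-118.1   -1.2   33.3] tip x 39.4 yaw 29.67 tilt [-0.0002 -0.    ] F f,l,z [-2.09  0.38 -1.07] grip 0.13800766700149567
```

Request:
apply_moves:
  plan:
    - {"grip": 0.05, "offset": [-0.05, 0, 0], "spin": 0}
    - {"grip": 0.05, "offset": [-0.1, 0, 0], "spin": 0}

```text
time_s: 13.35
tcp_pos: [0.5562, 0.1516, 0.0333]
ee_rot: [[-0.869, -0.495, 0.0], [-0.495, 0.869, 0.0], [-0.0, -0.0, -1.0]]
wrist_force: [-1.8, -1.5, -0.5]
gripper_width: 0.135
gripper_force: 30.0
```

Request:
apply_moves:
  plan:
    - {"grip": 0.05, "offset": [-0.05, 0, 0], "spin": 0}
    - {"grip": 0.05, "offset": [-0.1, 0, 0], "spin": 0}

```text
time_s: 13.55
tcp_pos: [0.557, 0.1521, 0.0333]
ee_rot: [[-0.869, -0.495, 0.0], [-0.495, 0.869, 0.0], [-0.0, -0.0, -1.0]]
wrist_force: [-2.1, -0.6, -1.4]
gripper_width: 0.134
gripper_force: 30.0
```

Request:
apply_moves:
  plan:
    - {"grip": 0.05, "offset": [-0.05, 0, 0], "spin": 0}
    - {"grip": 0.05, "offset": [-0.1, 0, 0], "spin": 0}

```text
time_s: 13.75
tcp_pos: [0.5578, 0.1526, 0.0333]
ee_rot: [[-0.869, -0.495, 0.0], [-0.495, 0.869, 0.0], [-0.0, -0.0, -1.0]]
wrist_force: [-1.8, -1.1, -0.8]
gripper_width: 0.133
gripper_force: 30.0
```

Tip is at about 42.4 mm.

Request:
apply_moves:
  plan:
    - {"grip": 0.05, "offset": [-0.05, 0, 0], "spin": 0}
    - {"grip": 0.05, "offset": [-0.1, 0, 0], "spin": 0}

```text
time_s: 13.95
tcp_pos: [0.5587, 0.153, 0.0333]
ee_rot: [[-0.869, -0.495, 0.0], [-0.495, 0.869, -0.0], [-0.0, -0.0, -1.0]]
wrist_force: [-0.7, -0.6, -1.2]
gripper_width: 0.134
gripper_force: 30.0
```

Request:
apply_moves:
  plan:
    - {"grip": 0.05, "offset": [-0.05, 0, 0], "spin": 0}
    - {"grip": 0.05, "offset": [-0.1, 0, 0], "spin": 0}

```text
time_s: 14.15
tcp_pos: [0.5595, 0.1536, 0.0333]
ee_rot: [[-0.869, -0.495, 0.0], [-0.495, 0.869, 0.0], [-0.0, -0.0, -1.0]]
wrist_force: [-1.8, -2.2, -0.0]
gripper_width: 0.132
gripper_force: 30.0
```

Request:
apply_moves:
  plan:
    - {"grip": 0.05, "offset": [-0.05, 0, 0], "spin": 0}
    - {"grip": 0.05, "offset": [-0.1, 0, 0], "spin": 0}

```text
time_s: 14.35
tcp_pos: [0.5604, 0.154, 0.0333]
ee_rot: [[-0.869, -0.495, -0.0], [-0.495, 0.869, -0.0], [0.0, -0.0, -1.0]]
wrist_force: [-2.0, -1.6, 0.5]
gripper_width: 0.134
gripper_force: 30.0
```

Request:
apply_moves:
  plan:
    - {"grip": 0.05, "offset": [-0.05, 0, 0], "spin": 0}
    - {"grip": 0.05, "offset": [-0.1, 0, 0], "spin": 0}

```text
time_s: 14.55
tcp_pos: [0.5612, 0.1545, 0.0333]
ee_rot: [[-0.869, -0.495, -0.0], [-0.495, 0.869, -0.0], [0.0, 0.0, -1.0]]
wrist_force: [-2.0, -0.1, 0.3]
gripper_width: 0.135
gripper_force: 30.0
```

Request:
apply_moves:
  plan:
    - {"grip": 0.05, "offset": [-0.05, 0, 0], "spin": 0}
    - {"grip": 0.05, "offset": [-0.1, 0, 0], "spin": 0}

```text
time_s: 14.75
tcp_pos: [0.5621, 0.155, 0.0332]
ee_rot: [[-0.869, -0.495, 0.0], [-0.495, 0.869, 0.0], [-0.0, 0.0, -1.0]]
wrist_force: [-1.2, -1.3, -0.4]
gripper_width: 0.137
gripper_force: 30.0
```

Request:
apply_moves:
  plan:
    - {"grip": 0.05, "offset": [-0.05, 0, 0], "spin": 0}
    - {"grip": 0.05, "offset": [-0.1, 0, 0], "spin": 0}

```text
time_s: 14.95
tcp_pos: [0.563, 0.1555, 0.0333]
ee_rot: [[-0.869, -0.495, -0.0], [-0.495, 0.869, 0.0], [0.0, 0.0, -1.0]]
wrist_force: [-1.7, -0.7, -0.2]
gripper_width: 0.134
gripper_force: 30.0
```

Request:
apply_moves:
  plan:
    - {"grip": 0.05, "offset": [-0.05, 0, 0], "spin": 0}
    - {"grip": 0.05, "offset": [-0.1, 0, 0], "spin": 0}

```text
time_s: 15.15
tcp_pos: [0.5639, 0.156, 0.0333]
ee_rot: [[-0.869, -0.495, -0.0], [-0.495, 0.869, -0.0], [0.0, -0.0, -1.0]]
wrist_force: [-2.1, -0.8, 0.2]
gripper_width: 0.135
gripper_force: 30.0
```

Request:
apply_moves:
  plan:
    - {"grip": 0.05, "offset": [-0.05, 0, 0], "spin": 0}
    - {"grip": 0.05, "offset": [-0.1, 0, 0], "spin": 0}

```text
time_s: 15.35
tcp_pos: [0.5647, 0.1565, 0.0333]
ee_rot: [[-0.869, -0.495, -0.0], [-0.495, 0.869, -0.0], [0.0, -0.0, -1.0]]
wrist_force: [-2.2, -0.4, -0.1]
gripper_width: 0.134
gripper_force: 30.0
```

Request:
apply_moves:
  plan:
    - {"grip": 0.05, "offset": [-0.05, 0, 0], "spin": 0}
    - {"grip": 0.05, "offset": [-0.1, 0, 0], "spin": 0}

```text
time_s: 15.55
tcp_pos: [0.5656, 0.157, 0.0333]
ee_rot: [[-0.869, -0.495, 0.0], [-0.495, 0.869, 0.0], [-0.0, 0.0, -1.0]]
wrist_force: [-1.9, -1.0, -0.3]
gripper_width: 0.136
gripper_force: 30.0
```

Request:
apply_moves:
  plan:
    - {"grip": 0.05, "offset": [-0.05, 0, 0], "spin": 0}
    - {"grip": 0.05, "offset": [-0.1, 0, 0], "spin": 0}

```text
time_s: 15.75
tcp_pos: [0.5665, 0.1575, 0.0332]
ee_rot: [[-0.869, -0.495, 0.0], [-0.495, 0.869, 0.0], [-0.0, 0.0, -1.0]]
wrist_force: [-1.8, -2.1, -0.3]
gripper_width: 0.138
gripper_force: 30.0
```

Request:
apply_moves:
  plan:
    - {"grip": 0.05, "offset": [-0.05, 0, 0], "spin": 0}
    - {"grip": 0.05, "offset": [-0.1, 0, 0], "spin": 0}

```text
time_s: 15.95
tcp_pos: [0.5673, 0.158, 0.0332]
ee_rot: [[-0.869, -0.495, -0.0], [-0.495, 0.869, -0.0], [0.0, -0.0, -1.0]]
wrist_force: [-2.8, -0.8, -1.1]
gripper_width: 0.137
gripper_force: 30.0
```

Request:
apply_moves:
  plan:
    - {"grip": 0.05, "offset": [-0.05, 0, 0], "spin": 0}
    - {"grip": 0.05, "offset": [-0.1, 0, 0], "spin": 0}

```text
time_s: 16.15
tcp_pos: [0.5682, 0.1585, 0.0333]
ee_rot: [[-0.869, -0.495, 0.0], [-0.495, 0.869, 0.0], [-0.0, -0.0, -1.0]]
wrist_force: [-1.4, -1.0, -0.9]
gripper_width: 0.129
gripper_force: 30.0
```

Tip ≈ 54.3 mm.

Request:
apply_moves:
  plan:
    - {"grip": 0.05, "offset": [-0.05, 0, 0], "spin": 0}
    - {"grip": 0.05, "offset": [-0.1, 0, 0], "spin": 0}

```text
time_s: 16.35
tcp_pos: [0.5691, 0.159, 0.0332]
ee_rot: [[-0.869, -0.495, 0.0], [-0.495, 0.869, 0.0], [-0.0, 0.0, -1.0]]
wrist_force: [-2.0, -0.9, -0.6]
gripper_width: 0.139
gripper_force: 30.0
```

Request:
apply_moves:
  plan:
    - {"grip": 0.05, "offset": [-0.05, 0, 0], "spin": 0}
    - {"grip": 0.05, "offset": [-0.1, 0, 0], "spin": 0}

```text
time_s: 16.55
tcp_pos: [0.5699, 0.1595, 0.0333]
ee_rot: [[-0.869, -0.495, -0.0], [-0.495, 0.869, -0.0], [0.0, -0.0, -1.0]]
wrist_force: [-2.2, -1.1, 0.1]
gripper_width: 0.134
gripper_force: 30.0
```

Request:
apply_moves:
  plan:
    - {"grip": 0.05, "offset": [-0.05, 0, 0], "spin": 0}
    - {"grip": 0.05, "offset": [-0.1, 0, 0], "spin": 0}

```text
time_s: 16.75
tcp_pos: [0.5708, 0.16, 0.0332]
ee_rot: [[-0.869, -0.495, -0.0], [-0.495, 0.869, -0.0], [0.0, 0.0, -1.0]]
wrist_force: [-1.7, -0.3, -1.6]
gripper_width: 0.139
gripper_force: 30.0
```

Request:
apply_moves:
  plan:
    - {"grip": 0.05, "offset": [-0.05, 0, 0], "spin": 0}
    - {"grip": 0.05, "offset": [-0.1, 0, 0], "spin": 0}

```text
time_s: 16.95
tcp_pos: [0.5717, 0.1605, 0.0332]
ee_rot: [[-0.869, -0.495, -0.0], [-0.495, 0.869, -0.0], [0.0, -0.0, -1.0]]
wrist_force: [-2.2, -1.2, 0.0]
gripper_width: 0.143
gripper_force: 30.0
```

Request:
apply_moves:
  plan:
    - {"grip": 0.05, "offset": [-0.05, 0, 0], "spin": 0}
    - {"grip": 0.05, "offset": [-0.1, 0, 0], "spin": 0}

```text
time_s: 17.15
tcp_pos: [0.5726, 0.161, 0.0332]
ee_rot: [[-0.869, -0.495, 0.0], [-0.495, 0.869, 0.0], [-0.0, 0.0, -1.0]]
wrist_force: [-1.0, -0.8, -2.1]
gripper_width: 0.134
gripper_force: 30.0
```

Request:
apply_moves:
  plan:
    - {"grip": 0.05, "offset": [-0.05, 0, 0], "spin": 0}
    - {"grip": 0.05, "offset": [-0.1, 0, 0], "spin": 0}

```text
time_s: 17.35
tcp_pos: [0.5734, 0.1615, 0.0333]
ee_rot: [[-0.869, -0.495, 0.0], [-0.495, 0.869, 0.0], [-0.0, -0.0, -1.0]]
wrist_force: [-2.0, -0.6, -1.2]
gripper_width: 0.139
gripper_force: 30.0
```

Tip ≈ 60.3 mm.

Request:
apply_moves:
  plan:
    - {"grip": 0.05, "offset": [-0.05, 0, 0], "spin": 0}
    - {"grip": 0.05, "offset": [-0.1, 0, 0], "spin": 0}

```text
time_s: 17.55
tcp_pos: [0.5743, 0.1619, 0.0333]
ee_rot: [[-0.869, -0.495, 0.0], [-0.495, 0.869, -0.0], [-0.0, -0.0, -1.0]]
wrist_force: [-2.2, -0.4, -0.0]
gripper_width: 0.134
gripper_force: 30.0
```

Request:
apply_moves:
  plan:
    - {"grip": 0.05, "offset": [-0.05, 0, 0], "spin": 0}
    - {"grip": 0.05, "offset": [-0.1, 0, 0], "spin": 0}

```text
time_s: 17.75
tcp_pos: [0.5751, 0.1625, 0.0333]
ee_rot: [[-0.869, -0.495, 0.0], [-0.495, 0.869, 0.0], [-0.0, 0.0, -1.0]]
wrist_force: [-1.9, -0.6, 0.4]
gripper_width: 0.137
gripper_force: 30.0
```

Request:
apply_moves:
  plan:
    - {"grip": 0.05, "offset": [-0.05, 0, 0], "spin": 0}
    - {"grip": 0.05, "offset": [-0.1, 0, 0], "spin": 0}

```text
time_s: 17.95
tcp_pos: [0.576, 0.1629, 0.0332]
ee_rot: [[-0.869, -0.495, -0.0], [-0.495, 0.869, -0.0], [0.0, -0.0, -1.0]]
wrist_force: [-1.1, -0.6, -0.7]
gripper_width: 0.138
gripper_force: 30.0
```

Request:
apply_moves:
  plan:
    - {"grip": 0.05, "offset": [-0.05, 0, 0], "spin": 0}
    - {"grip": 0.05, "offset": [-0.1, 0, 0], "spin": 0}

```text
time_s: 18.15
tcp_pos: [0.5769, 0.1634, 0.0332]
ee_rot: [[-0.869, -0.495, -0.0], [-0.495, 0.869, -0.0], [0.0, -0.0, -1.0]]
wrist_force: [-1.7, -1.4, -0.6]
gripper_width: 0.134
gripper_force: 30.0
```

Request:
apply_moves:
  plan:
    - {"grip": 0.05, "offset": [-0.05, 0, 0], "spin": 0}
    - {"grip": 0.05, "offset": [-0.1, 0, 0], "spin": 0}

```text
time_s: 18.35
tcp_pos: [0.5778, 0.1639, 0.0333]
ee_rot: [[-0.869, -0.495, 0.0], [-0.495, 0.869, 0.0], [-0.0, 0.0, -1.0]]
wrist_force: [-1.9, -1.4, -0.5]
gripper_width: 0.14
gripper_force: 30.0
```

Request:
apply_moves:
  plan:
    - {"grip": 0.05, "offset": [-0.05, 0, 0], "spin": 0}
    - {"grip": 0.05, "offset": [-0.1, 0, 0], "spin": 0}

```text
time_s: 18.55
tcp_pos: [0.5783, 0.1642, 0.0331]
ee_rot: [[-0.869, -0.495, -0.001], [-0.495, 0.869, -0.0], [0.001, 0.0, -1.0]]
wrist_force: [-3.5, -1.5, 0.5]
gripper_width: 0.137
gripper_force: 30.0
```

Request:
apply_moves:
  plan:
    - {"grip": 0.05, "offset": [-0.05, 0, 0], "spin": 0}
    - {"grip": 0.05, "offset": [-0.05, 0, 0], "spin": 0}

```text
time_s: 18.75
tcp_pos: [0.5784, 0.1643, 0.0331]
ee_rot: [[-0.869, -0.495, -0.001], [-0.495, 0.869, -0.001], [0.002, 0.0, -1.0]]
wrist_force: [-4.3, -1.9, 0.5]
gripper_width: 0.136
gripper_force: 30.0
```

Request:
apply_moves:
  plan:
    - {"grip": 0.05, "offset": [-0.05, 0, 0], "spin": 0}
    - {"grip": 0.05, "offset": [-0.05, 0, 0], "spin": 0}

```text
time_s: 18.95
tcp_pos: [0.5787, 0.1644, 0.033]
ee_rot: [[-0.869, -0.495, -0.002], [-0.495, 0.869, -0.001], [0.002, 0.0, -1.0]]
wrist_force: [-4.6, -2.8, 0.9]
gripper_width: 0.137
gripper_force: 30.0
```

Request:
apply_moves:
  plan:
    - {"grip": 0.05, "offset": [-0.05, 0, 0], "spin": 0}
    - {"grip": 0.05, "offset": [-0.05, 0, 0], "spin": 0}

```text
time_s: 19.15
tcp_pos: [0.5789, 0.1645, 0.033]
ee_rot: [[-0.869, -0.495, -0.002], [-0.495, 0.869, -0.001], [0.003, 0.0, -1.0]]
wrist_force: [-4.7, -2.6, 1.4]
gripper_width: 0.137
gripper_force: 30.0
```

```bash
python3 -c "from h import *;st()"
```

```text
t 19.15 tcp jig mm [-91.   -1.3  33. ] tip x 66.5 yaw 29.65 tilt [0.0026 0.0002] F f,l,z [-5.32  0.06  1.41] grip 0.13715502799652737
```

Request:
apply_moves:
  plan:
    - {"grip": 0.05, "offset": [-0.05, 0, 0], "spin": 0}
    - {"grip": 0.05, "offset": [-0.05, 0, 0], "spin": 0}

```text
time_s: 19.35
tcp_pos: [0.579, 0.1645, 0.0329]
ee_rot: [[-0.869, -0.495, -0.003], [-0.495, 0.869, -0.002], [0.003, 0.0, -1.0]]
wrist_force: [-5.5, -3.0, 1.6]
gripper_width: 0.135
gripper_force: 30.0
```

Request:
apply_moves:
  plan:
    - {"grip": 0.05, "offset": [-0.05, 0, 0], "spin": 0}
    - {"grip": 0.05, "offset": [-0.05, 0, 0], "spin": 0}

```text
time_s: 19.55
tcp_pos: [0.5791, 0.1646, 0.0329]
ee_rot: [[-0.869, -0.495, -0.004], [-0.495, 0.869, -0.002], [0.004, 0.0, -1.0]]
wrist_force: [-7.1, -2.8, 2.0]
gripper_width: 0.136
gripper_force: 30.0
```

Request:
apply_moves:
  plan:
    - {"grip": 0.05, "offset": [-0.05, 0, 0], "spin": 0}
    - {"grip": 0.05, "offset": [-0.05, 0, 0], "spin": 0}

```text
time_s: 19.75
tcp_pos: [0.5793, 0.1647, 0.0328]
ee_rot: [[-0.869, -0.494, -0.004], [-0.494, 0.869, -0.002], [0.005, 0.0, -1.0]]
wrist_force: [-7.1, -3.8, 2.2]
gripper_width: 0.134
gripper_force: 30.0
```

```bash
python3 -c "from h import *;st()"
```

```text
t 19.75 tcp jig mm [-90.5  -1.3  32.8] tip x 67.0 yaw 29.63 tilt [0.005  0.0003] F f,l,z [-8.03  0.17  2.22] grip 0.1339198588752046
```

Request:
apply_moves:
  plan:
    - {"grip": 0.05, "offset": [-0.04, 0, 0], "spin": 0}
    - {"grip": 0.05, "offset": [-0.04, 0, 0], "spin": 0}

```text
time_s: 19.95
tcp_pos: [0.5793, 0.1647, 0.0327]
ee_rot: [[-0.869, -0.494, -0.005], [-0.494, 0.869, -0.002], [0.006, 0.0, -1.0]]
wrist_force: [-7.4, -3.4, 2.8]
gripper_width: 0.134
gripper_force: 30.0
```

Request:
apply_moves:
  plan:
    - {"grip": 0.05, "offset": [-0.04, 0, 0], "spin": 0}
    - {"grip": 0.05, "offset": [-0.04, 0, 0], "spin": 0}

```text
time_s: 20.15
tcp_pos: [0.5794, 0.1648, 0.0326]
ee_rot: [[-0.869, -0.494, -0.006], [-0.494, 0.869, -0.003], [0.006, 0.0, -1.0]]
wrist_force: [-7.9, -3.7, 2.3]
gripper_width: 0.136
gripper_force: 30.0
```

```bash
python3 -c "from h import *;st()"
```

```text
t 20.15 tcp jig mm [-90.3  -1.3  32.6] tip x 67.2 yaw 29.62 tilt [0.0063 0.0004] F f,l,z [-8.72  0.73  2.33] grip 0.13553419838649539
```

Request:
apply_moves:
  plan:
    - {"grip": 0.05, "offset": [-0.05, 0, 0], "spin": 0}
    - {"grip": 0.05, "offset": [-0.05, 0, 0], "spin": 0}

```text
time_s: 20.35
tcp_pos: [0.5796, 0.1649, 0.0325]
ee_rot: [[-0.869, -0.494, -0.006], [-0.494, 0.869, -0.003], [0.007, 0.0, -1.0]]
wrist_force: [-8.2, -3.9, 2.6]
gripper_width: 0.138
gripper_force: 30.0
```

Request:
apply_moves:
  plan:
    - {"grip": 0.05, "offset": [-0.05, 0, 0], "spin": 0}
    - {"grip": 0.05, "offset": [-0.05, 0, 0], "spin": 0}

```text
time_s: 20.55
tcp_pos: [0.58, 0.1651, 0.0325]
ee_rot: [[-0.869, -0.494, -0.006], [-0.494, 0.869, -0.003], [0.007, 0.0, -1.0]]
wrist_force: [-7.3, -4.2, 2.0]
gripper_width: 0.13
gripper_force: 30.0
```

```bash
python3 -c "from h import *;st()"
```

```text
t 20.55 tcp jig mm [-89.7  -1.3  32.5] tip x 67.8 yaw 29.61 tilt [0.0071 0.0004] F f,l,z [-8.42 -0.03  1.99] grip 0.13043674770907077
```

Request:
apply_moves:
  plan:
    - {"grip": 0.05, "offset": [-0.05, 0, 0], "spin": 0}
    - {"grip": 0.05, "offset": [-0.05, 0, 0], "spin": 0}

```text
time_s: 20.75
tcp_pos: [0.5802, 0.1652, 0.0323]
ee_rot: [[-0.869, -0.494, -0.007], [-0.494, 0.869, -0.003], [0.008, 0.0, -1.0]]
wrist_force: [-7.4, -5.3, 1.8]
gripper_width: 0.135
gripper_force: 30.0
```

Request:
apply_moves:
  plan:
    - {"grip": 0.05, "offset": [-0.05, 0, 0], "spin": 0}
    - {"grip": 0.05, "offset": [-0.05, 0, 0], "spin": 0}

```text
time_s: 20.95
tcp_pos: [0.5803, 0.1652, 0.0322]
ee_rot: [[-0.869, -0.494, -0.008], [-0.494, 0.87, -0.004], [0.009, 0.001, -1.0]]
wrist_force: [-9.3, -5.2, 2.2]
gripper_width: 0.132
gripper_force: 30.0
```

```bash
python3 -c "from h import *;st()"
```

```text
t 20.95 tcp jig mm [-89.4  -1.3  32.2] tip x 68.1 yaw 29.6 tilt [0.0087 0.0005] F f,l,z [-10.67   0.11   2.19] grip 0.13237233672758544
```

Request:
apply_moves:
  plan:
    - {"grip": 0.05, "offset": [-0.04, 0, 0], "spin": 0}
    - {"grip": 0.05, "offset": [-0.04, 0, 0], "spin": 0}

```text
time_s: 21.15
tcp_pos: [0.5804, 0.1653, 0.0321]
ee_rot: [[-0.87, -0.494, -0.008], [-0.494, 0.87, -0.004], [0.009, 0.001, -1.0]]
wrist_force: [-9.3, -4.1, 1.9]
gripper_width: 0.136
gripper_force: 30.0
```

Request:
apply_moves:
  plan:
    - {"grip": 0.05, "offset": [0.2, 0, 0], "spin": 0}
    - {"grip": 0.05, "offset": [0.4, 0, 0], "spin": 0}

```text
time_s: 21.35
tcp_pos: [0.5796, 0.1649, 0.0327]
ee_rot: [[-0.869, -0.495, -0.002], [-0.495, 0.869, -0.001], [0.002, 0.0, -1.0]]
wrist_force: [-3.1, -1.0, -1.4]
gripper_width: 0.136
gripper_force: 30.0
```

Request:
apply_moves:
  plan:
    - {"grip": 0.05, "offset": [0.2, 0, 0], "spin": 0}
    - {"grip": 0.05, "offset": [0.4, 0, 0], "spin": 0}

```text
time_s: 21.55
tcp_pos: [0.5788, 0.1645, 0.0339]
ee_rot: [[-0.869, -0.496, 0.004], [-0.496, 0.869, 0.002], [-0.005, -0.0, -1.0]]
wrist_force: [0.4, -0.6, -0.3]
gripper_width: 0.139
gripper_force: 30.0
```

Request:
apply_moves:
  plan:
    - {"grip": 0.05, "offset": [0.1, 0, 0], "spin": 0}
    - {"grip": 0.05, "offset": [0.2, 0, 0], "spin": 0}

```text
time_s: 21.75
tcp_pos: [0.5763, 0.1632, 0.0338]
ee_rot: [[-0.869, -0.495, 0.003], [-0.495, 0.869, 0.001], [-0.003, -0.0, -1.0]]
wrist_force: [0.4, -0.0, -0.1]
gripper_width: 0.131
gripper_force: 30.0
```

```bash
python3 -c "from h import *;st()"
```

```text
t 21.75 tcp jig mm [-93.8  -1.1  33.8] tip x 63.7 yaw 29.69 tilt [-0.0029 -0.0001] F f,l,z [ 0.34 -0.25 -0.08] grip 0.13070996745929772
```

Request:
apply_moves:
  plan:
    - {"grip": 0.05, "offset": [1, 0, 0], "spin": 0}
    - {"grip": 0.05, "offset": [2, 0, 0], "spin": 0}
    - {"grip": 0.05, "offset": [3, 0, 0], "spin": 0}
    - {"grip": 0.05, "offset": [4, 0, 0], "spin": 0}
    - {"grip": 0.05, "offset": [5, 0, 0], "spin": 0}

```text
time_s: 22.25
tcp_pos: [0.5309, 0.1372, 0.0334]
ee_rot: [[-0.869, -0.495, 0.0], [-0.495, 0.869, 0.0], [-0.0, -0.0, -1.0]]
wrist_force: [0.3, -0.5, -1.0]
gripper_width: 0.134
gripper_force: 30.0
```

Request:
apply_moves:
  plan:
    - {"grip": 0.05, "offset": [2, 0, 0], "spin": 0}
    - {"grip": 0.05, "offset": [4, 0, 0], "spin": 0}
    - {"grip": 0.05, "offset": [6, 0, 0], "spin": 0}
    - {"grip": 0.05, "offset": [8, 0, 0], "spin": 0}
    - {"grip": 0.05, "offset": [9, 0, 0], "spin": 0}

```text
time_s: 22.75
tcp_pos: [0.4516, 0.092, 0.0333]
ee_rot: [[-0.869, -0.495, -0.001], [-0.495, 0.869, -0.001], [0.001, 0.0, -1.0]]
wrist_force: [-0.7, 0.8, -0.7]
gripper_width: 0.135
gripper_force: 30.0
```

Run:
```python
from h import *
st();c=cap('scene','sc2');d=cap('side','sd2')
A=cv2.resize(c['img'][195:240,190:300],None,fx=7.2,fy=6.5,interpolation=2)
B=cv2.resize(d['img'][155:210,290:400],None,fx=7.2,fy=5.5,interpolation=2)
cv2.imwrite('pics/crop5.png',np.vstack([A,B])[:600])
# jig x for window pixels
for p in ([(255,225),(263,226)]): print(px(c,*p))
for x in (0,40,50,60,68,82,96,110):
    q=c['R']@np.array([*(o+x/1e3*f+.016*l),.02])+c['t'];q=c['mtx']@q/q[2];print(x,(q[:2]+.5-[190,195])*[7.2,6.5])
```

```text
t 22.75 tcp jig mm [-237.5   -1.3   33.3] tip x -80.0 yaw 29.64 tilt [0.0014 0.0002] F f,l,z [-0.24  1.06 -0.72] grip 0.13482203645015395
[0.66676577 0.2474102  0.00782093]
[0.64924454 0.23420886 0.00614772]
0 [546.70728971 167.49572442]
40 [445.71917843 156.04524927]
50 [420.65425389 153.20327815]
60 [395.66154109 150.36949471]
68 [375.71915385 148.10833935]
82 [340.93022531 144.16381799]
96 [306.28088994 140.23512432]
110 [271.77030925 136.32216326]
```

View pics/crop5.png

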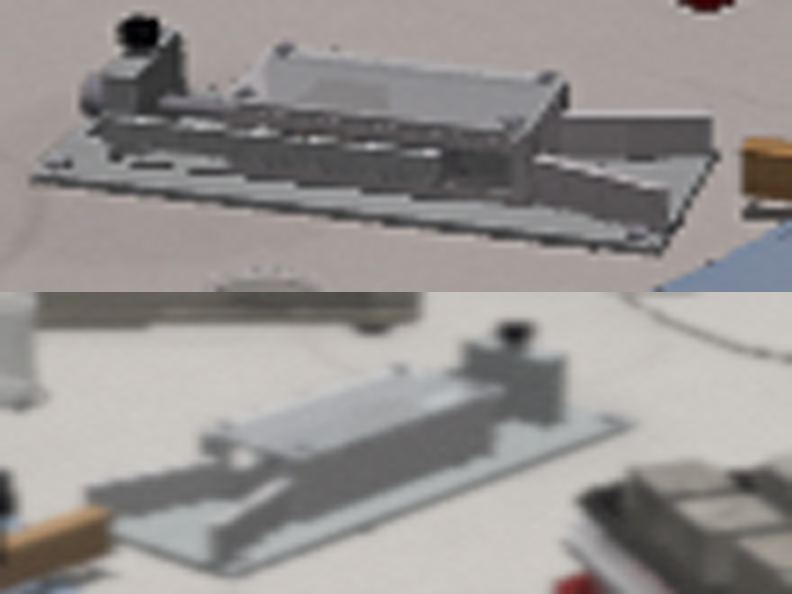

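Request:
apply_moves:
  plan:
    - {"grip": 0.05, "offset": [0, 0, -2], "spin": 0}
    - {"grip": 0.05, "offset": [0, 0, -5], "spin": 0}
    - {"grip": 0.05, "offset": [0, 0, -9], "spin": 0}
    - {"grip": 0.05, "offset": [0, 0, -12], "spin": 0}
    - {"grip": 0.05, "offset": [0, 0, -12], "spin": 0}

```text
time_s: 23.35
tcp_pos: [0.4574, 0.0951, 0.158]
ee_rot: [[-0.868, -0.496, 0.011], [-0.496, 0.868, 0.005], [-0.012, -0.001, -1.0]]
wrist_force: [0.8, 0.6, -0.4]
gripper_width: 0.138
gripper_force: 30.0
```

Request:
apply_moves:
  plan:
    - {"grip": 0.05, "offset": [1.5, -2.3, 0], "spin": 0}
    - {"grip": 0.05, "offset": [3.7, -5.7, 0], "spin": 0}
    - {"grip": 0.05, "offset": [6, -9.2, 0], "spin": 0}
    - {"grip": 0.05, "offset": [8.3, -12.8, 0], "spin": 0}
    - {"grip": 0.05, "offset": [10.5, -16.2, 0], "spin": 0}

```text
time_s: 23.85
tcp_pos: [0.4428, -0.101, 0.1528]
ee_rot: [[-0.869, -0.496, 0.0], [-0.496, 0.869, -0.0], [0.0, -0.0, -1.0]]
wrist_force: [0.7, 0.2, -0.3]
gripper_width: 0.133
gripper_force: 30.0
```

Request:
apply_moves:
  plan:
    - {"grip": 0.05, "offset": [2, -3.2, 0], "spin": 0.1}
    - {"grip": 0.05, "offset": [4.2, -6.5, 0], "spin": 0.2}
    - {"grip": 0.05, "offset": [6.2, -9.5, 0], "spin": 0.3}
    - {"grip": 0.05, "offset": [6.2, -9.5, 0], "spin": 0.377}
    - {"grip": 0.05, "offset": [6.2, -9.5, 0], "spin": 0.377}

```text
time_s: 24.35
tcp_pos: [0.4357, -0.2138, 0.1523]
ee_rot: [[-0.99, -0.138, -0.001], [-0.138, 0.99, 0.0], [0.001, 0.0, -1.0]]
wrist_force: [1.0, 0.5, -0.8]
gripper_width: 0.132
gripper_force: 30.0
```

Run:
```python
from h import *
s=st();print(s['tcp_pos'],s['ee_rot'].T@(np.array([.4335,-.2145,.0243])-s['tcp_pos'])*100)
```

```text
t 24.35 tcp jig mm [-402.5 -259.2  152.3] tip x -245.0 yaw 7.94 tilt [0.001  0.0003] F f,l,z [ 1.13 -0.03 -0.8 ] grip 0.13209652438313813
[ 0.43573907 -0.21377133  0.15234432] [ 0.21929424 -0.04546236 12.80463885]
```

Request:
apply_moves:
  plan:
    - {"grip": 0.05, "offset": [0, 0, 3], "spin": 0}
    - {"grip": 0.05, "offset": [0, 0, 7], "spin": 0}
    - {"grip": 0.05, "offset": [0, 0, 10], "spin": 0}
    - {"grip": 0.05, "offset": [0, 0, 11.5], "spin": 0}
    - {"grip": 0.05, "offset": [0, 0, 12.2], "spin": 0}

```text
time_s: 24.85
tcp_pos: [0.4351, -0.2119, 0.0293]
ee_rot: [[-0.99, -0.143, -0.004], [-0.143, 0.99, 0.0], [0.003, 0.001, -1.0]]
wrist_force: [-0.7, 0.9, -0.7]
gripper_width: 0.139
gripper_force: 30.0
```

Request:
apply_moves:
  plan:
    - {"grip": 0.05, "offset": [0, 0, 0.3], "spin": 0}
    - {"grip": 0.05, "offset": [0, 0, 0.5], "spin": 0}
    - {"grip": 0.05, "offset": [0, 0, 0.5], "spin": 0}
    - {"grip": 0.05, "offset": [0, 0, 0.5], "spin": 0}

```text
time_s: 25.25
tcp_pos: [0.4364, -0.2128, 0.0271]
ee_rot: [[-0.99, -0.141, 0.002], [-0.141, 0.99, -0.0], [-0.002, -0.001, -1.0]]
wrist_force: [0.3, 0.4, 0.1]
gripper_width: 0.134
gripper_force: 30.0
```

```bash
python3 -c "from h import *;st()"
```

```text
t 25.25 tcp jig mm [-401.5 -258.7   27.1] tip x -244.0 yaw 8.09 tilt [-0.0018 -0.0006] F f,l,z [0.42 0.18 0.08] grip 0.13413326322132504
```

Still about 2–3 mm up; lower on.

Request:
apply_moves:
  plan:
    - {"grip": 0.05, "offset": [0, 0, 0.1], "spin": 0}
    - {"grip": 0.05, "offset": [0, 0, 0.2], "spin": 0}
    - {"grip": 0.05, "offset": [0, 0, 0.2], "spin": 0}
    - {"grip": 0.05, "offset": [0, 0, 0.2], "spin": 0}

```text
time_s: 25.65
tcp_pos: [0.436, -0.2128, 0.0245]
ee_rot: [[-0.99, -0.14, 0.001], [-0.14, 0.99, -0.0], [-0.001, -0.0, -1.0]]
wrist_force: [0.7, 0.0, 1.8]
gripper_width: 0.134
gripper_force: 30.0
```

```bash
python3 -c "from h import *;st()"
```

```text
t 25.65 tcp jig mm [-401.8 -258.5   24.5] tip x -244.3 yaw 8.08 tilt [-0.0006 -0.0003] F f,l,z [ 0.64 -0.33  1.8 ] grip 0.13366514229252588
```

Touching. Release, then rise.

Request:
apply_moves:
  plan:
    - {"grip": 0.4, "offset": [0, 0, 0], "spin": 0}
    - {"grip": 0.4, "offset": [0, 0, 0], "spin": 0}
    - {"grip": 0.4, "offset": [0, 0, 0], "spin": 0}
    - {"grip": 0.4, "offset": [0, 0, 0], "spin": 0}
    - {"grip": 0.4, "offset": [0, 0, 0], "spin": 0}

```text
time_s: 26.15
tcp_pos: [0.4357, -0.2128, 0.0242]
ee_rot: [[-0.99, -0.14, -0.0], [-0.14, 0.99, 0.0], [0.0, 0.0, -1.0]]
wrist_force: [0.4, -0.2, 0.0]
gripper_width: 0.392
gripper_force: 0.0
```

Request:
apply_moves:
  plan:
    - {"grip": 0.4, "offset": [0, 0, -1], "spin": 0}
    - {"grip": 0.4, "offset": [0, 0, -3], "spin": 0}
    - {"grip": 0.4, "offset": [0, 0, -7], "spin": 0}
    - {"grip": 0.4, "offset": [0, 0, -11], "spin": 0}
    - {"grip": 0.4, "offset": [0, 0, -15], "spin": 0}

```text
time_s: 26.65
tcp_pos: [0.4354, -0.2127, 0.1766]
ee_rot: [[-0.99, -0.14, 0.0], [-0.14, 0.99, -0.0], [-0.0, -0.0, -1.0]]
wrist_force: [1.8, -0.2, -0.1]
gripper_width: 0.399
gripper_force: 0.0
```

Request:
apply_moves:
  plan:
    - {"grip": 0.4, "offset": [0, 0, 0], "spin": 0}
    - {"grip": 0.4, "offset": [0, 0, 0], "spin": 0}
    - {"grip": 0.4, "offset": [0, 0, 0], "spin": 0}

```text
time_s: 26.95
tcp_pos: [0.4348, -0.2125, 0.1736]
ee_rot: [[-0.99, -0.14, -0.002], [-0.14, 0.99, 0.001], [0.002, 0.001, -1.0]]
wrist_force: [-0.5, 0.4, -0.6]
gripper_width: 0.399
gripper_force: 0.0
```

Run:
```python
from h import *
st();c=cap('scene','sc3');d=cap('side','sd3')
cv2.imwrite('pics/fin.png',np.vstack([cv2.resize(d['img'][130:380,150:450],(600,400)),cv2.resize(c['img'][195:240,190:300],(600,200),interpolation=2)]))
```

```text
t 26.95 tcp jig mm [-402.7 -257.7  173.6] tip x -245.2 yaw 8.05 tilt [0.0016 0.0008] F f,l,z [-0.2   0.58 -0.57] grip 0.3986038531090188
```

View pics/fin.png

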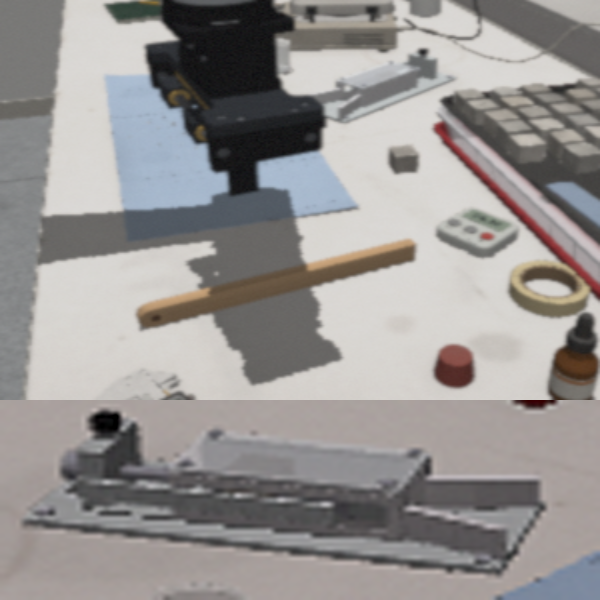

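The stick lies flat on the bench from (140,315) to (415,248), the gripper is clear of it, and the cube shows through the cover at about (265,462). The spare cube and timer are where they were.

```bash
python3 -c "from station import r;print(r.finish_job())"
```

```text
the job is handed in; nothing more can be done
None
```

The job is handed in: the cube was fed under the cover to about 10.7 N, where the push dipped from 9 to 8.4 N and climbed again as at the catch's snap. I read the latching from the forces, since the pictures could not resolve it. The stick lies on the bench clear of the channel, and nothing else was touched.

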